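Load a glued lap joint with its dead weight and start the creep timer

ROBOT

A 6-joint arm with a two-finger parallel gripper is mounted at the origin on a cart in front of the work surface, level with it; the furniture and walls round the work are solid. World frame = base frame: x ahead of the robot, y to its left, z up, the work surface at z = 0. Lengths are in m, angles in rad, forces in N, time in s.
With the tool pointing down it reaches from about 0.3 to 0.875 m from the base axis. Payload 6.4 kg.
Tool frame: the origin (TCP) lies at the very end of the fingers, on their centre line; the grasp point (between the pads) lies 19 mm behind it; z points along the fingers, y is the direction in which the jaws open and shut (so a half turn about z gives the same grasp; the last joint's range is limited). The gripper opens to 85 mm and grips with 20 to 120 N. Pads are 22 mm wide; open, the fingers measure 114 mm over their backs; the gripper's body (76 mm by 85 mm) begins 54 mm behind the grasp point. The pads swing forward as they close: fully open they stand 13 mm farther back than shut.
Start: joints at [1.102, 0.181, 1.607, -0, 1.354, -0.206], TCP at [0.149, 0.555, 0.211] pointing down, gripper open.
Joint ranges: [-2.99, 2.99], [-0.89, 2.07], [0.3, 2.58], [-1.14, 4.28], [0, 2.63], [-3.12, 3.12]. Speed limits (rad/s): [2.57, 2.57, 3.01, 3.14, 3.14, 3.14].

INTERFACE

Orientations are given as a unit quaternion [w, x, y, z].
In Python, from bench import telemetry, imaging, ctrl gives the robot as it stands.
- The arm moves only by the shell command python3 -m pendant 'ROWS' [OPENING]. ROWS is JSON, a list that holds one entry, the list of rows, each a list of 6 numbers: the shift along the tool's x, y, z in units of 200 mm (1.0 is 200 mm), then the turn, a rotation vector about the tool's x, y, z in units of pi rad (1.0 is pi rad). In form: [[[tx, ty, tz, rx, ry, rz], ...]]. A call has 1 to 12 rows; each row shifts and turns the pose as measured when the row begins, along the tool's axes as they then stand; what a row does not reach is not made up. A row lasts 1/8 s, in which the tool goes at most 62.5 mm and 10.7 degrees, less where a joint would pass 70% of its speed; a pose out of reach is approached as far as the arm can. A call with a number of a shift or a turn outside -1 to 1 is refused whole. A call with a gripper value outside its range is refused whole. OPENING is the closure, from 0 (fully open) to 1 (shut), set as the call begins (- or left out, the last holds). The fingers move at their own pace and stop on an object; the grip force is fixed at half the most. Time passes only in rows, so rows that do not move let the fingers close. It gives the time, the measured TCP pose, the force and the opening at its end, in the units of the state.
- telemetry.get_obs(): the state, without advancing time (a new reading comes with each control period).
- imaging.camera(name): name is "scene" or "top" or "wrist"; returns a dict with "pixels" (400x640x3 uint8, blue, green, red), "vfov" (degrees; the focal length in pixels is half the picture's height over the tangent of half this angle, whatever the lens; pixels are square), "cx", "cy" (the principal point, pixels), "R" (3x3) and "t" (3): a world point X has camera coordinates R X + t. Camera axes: x right, y down, z forward; pixel columns grow to the right and rows downward; lengths in m; the calibration is good to about 2 mm. A picture is of the moment at which its call begins. There is no depth.
- ctrl.hand_in(): hands the job in, once; it reports no verdict.
The state is a dict: "time_s": time; "q": joint angles; "dq": joint speeds; "joint_efforts": joint torques, N m; "eef_pos": TCP position; "eef_rot": TCP orientation; "wrist_force": force on the tool from outside, world axes, zero at the start; "torque": the same for the moment, N m; "opening": opening from 0.0 (shut) to 1.0 (fully open).
Only numpy, scipy, OpenCV 4.12 (cv2) and the standard library are available. Lean on these libraries where they do the work, as an engineer would, in place of code of your own. Each camera call takes 0.05 s, during which the arm holds its last target.

TASK

Start the creep test on the last lap joint: turn the stand until its empty hook stands over the red mark on the base, and gently hang the dead weight on that hook by its eye. Then press the white key of the timer to clear the old time and after it the green key to start the new one, each along its own axis just until it clicks and no harder, and let it come back up. Leave the glue slug, the spare brass weight and the glass dish where they are.

Things in the scene. Friction and masses are not known exactly. Their poses are not given: they have to be found in the camera images.
- creep_stand: Rotary creep stand, fixed: white base 200 mm across, 18 mm high; origin under its centre, on the rotation axis; z up, -x to its front (the robot's left). On a 20 mm column turns a 160 mm disc (277-287 mm high) with four glued lap joints, 90 degrees apart: 25 mm wide strips 72-79 mm from the axis, 179-260 mm high, thumbscrews reach 94 mm out at 265 mm. Three carry weights (fixed, reaching 113 mm out), one hook is empty.
- rotor (a joint): Angle of the rotor about the vertical axis, counter-clockwise from above; 0 = the empty hook stands exactly at the stand's front over the red mark. Starts at 0.5 to 1.35 rad, so it is turned back clockwise. Stays where it is left (friction 0.15 N m, no detents). Limits -3.1, 3.1.
- rotor_grip (a point): Middle of the black grip bar on top of the rotor, on the rotation axis, 310 mm high. The bar is 64 mm long (along this point's x), 18 mm wide (y), 24 mm high (298-322 mm). It turns with the rotor; the empty hook lies on its -x side. Free space above.
- empty_hook (a point): The empty hook, 5 mm wire: this point is on the centre line of its straight level bar, 187 mm high, 89 mm from the axis; -x points outwards, z up. The bar runs from the root block (82 mm from the axis) to 96 mm, then curves up to a tip 103 mm out that ends 14.5 mm above this point. The lap joint, clamp and disc stand above the root: come from outside, the tool leaning about 45 degrees.
- stand_mark (a point): Red mark on the base's top at the stand's front, 89 mm from the rotation axis, 19 mm high: the empty hook has to stand over it. Its axes are the stand's (-x to the front, z up).
- weight_stem (a point): Loose dead weight (about 0.3 kg, standing upright): gripping point on its flat stem, 56 mm above its underside. Brass disc 48 mm across, 28 mm high; stem 10 mm along x, 8 mm along y, up to 121 mm; eye on top. x of this point is the eye's axis. Grip across y, the tool leaning about 45 degrees (tool head to -x, fingers pointing to +x and down), so that the gripper stays clear of eye and hook.
- weight_eye (a point): Centre of the weight's eye, 137 mm above its underside: upright ring of 5 mm wire, 29 mm inside, 39 mm outside, in this point's y-z plane. Hanging, this point is 12 mm below the hook bar's centre line. Bring the ring over the hook's tip from the front, its centre about 6 mm above the bar's centre line, then in over the straight bar and 18 mm down; open the fingers and go back out the same way.
- start_key_top (a point): Green start key (left, seen from the robot): centre of its cap's top, 21 mm across, 12 mm proud of the panel. z of this point is the key's axis, out of the panel, 35 degrees from vertical towards the robot. Dome key: force peaks at 3.3 N after 1.5 mm, falls to 1.4 N at 4.2 mm (the click, made from 3 mm), then climbs: 3 N at 5.4, 6 N at 6, 14 N at 6.8 mm, hard stop at 7.6 mm. It springs back.
- clear_key_top (a point): White clear key (right, seen from the robot), 64 mm beside the green one: centre of its cap's top. Same size, axes and force curve as the green key.
- start_key (a joint): Travel of the green key down its axis (m): 0 at rest, clicked from 0.0030 on; above 0.0068 it is being forced onto its stop.
- clear_key (a joint): Travel of the white key down its axis (m), as for the green key.
- test_timer: Timer, fixed: light grey wedge-shaped case 140 mm wide, 110 mm deep, 83 mm high at the back; origin under its centre, -x to its front. The dark panel slopes up at 35 degrees from 20 mm height at the front edge; keys in its lower part, display above them (3 mm proud).
- dead_weight: The same loose weight; origin at the centre of its underside.
- glue_slug: Bystander: amber glue cylinder standing upright, 42 mm across, 98 mm high; origin under its centre.
- brass_weight: Bystander: spare brass weight, 34 mm across, 23 mm high; origin under its centre.
- dish: Bystander: small glass dish with a resin drop, 60 mm across, 12 mm high; origin under its centre.

How it is judged:
By the outcome, as a careful person would: the job done as asked, in the order asked, and still so for the second after the job is handed in, with the robot touching nothing.
It also fails if it takes over 72 s, if anything falls off the work surface, if the arm or the gripper's body presses on something with over 40 N, if the wrist force passes 120 N, or if a joint passes its speed limit or range.

## Working session

There is one attempt and no reset: what is moved stays moved. The work goes in short steps, Python scripts to look and compute and a shell command to move; the robot and the scene stay as the last step left them, time stands still between calls to the robot, and variables do not carry over. Pictures are saved under pics/ and viewed, and the job is handed in when it is done.

```bash
ls; mkdir -p pics; python3 - <<'E'
from bench import telemetry, imaging, ctrl
import cv2
o=telemetry.get_obs(); print(o)
for n in ["scene","top","wrist"]:
    c=imaging.camera(n); cv2.imwrite(f"pics/{n}0.png",c["pixels"]); print(n,c["vfov"],c["cx"],c["cy"],c["R"],c["t"], -c["R"].T@c["t"], [k for k in c])
E
```

```text
pics
{'time_s': 0.0, 'q': array([ 1.10167145e+00,  1.81560861e-01,  1.60799413e+00,  1.80933480e-06,
        1.35380146e+00, -2.06295633e-01]), 'dq': array([-8.70751069e-05,  1.20990478e-03,  7.64950352e-04,  1.20983848e-03,
       -2.54525818e-04, -6.07082944e-04]), 'joint_efforts': array([-1.66518937e-03, -4.44890535e+01, -3.51320779e+01, -4.90715356e-04,
        9.55209020e-03, -3.19956064e-05]), 'eef_pos': array([0.14910384, 0.55472823, 0.21007975]), 'eef_rot': array([-2.93030124e-04,  1.31036841e-01,  9.91377107e-01, -8.31790983e-04]), 'wrist_force': array([-0.80105442, -0.17034554, -0.41784895]), 'torque': array([-0.02802748, -0.00527873, -0.01573379]), 'opening': 1.0018828962452355}
scene 54.412398178766885 321.4976149621738 196.8979295721673 [[-0.63728901 -0.77062214  0.00205553]
 [-0.55018549  0.45312142 -0.70141066]
 [ 0.53959118 -0.44813223 -0.71275442]] [0.4749874  0.40079241 0.83029449] [0.07519483 0.5565099  0.87193979] ['pixels', 'vfov', 'cx', 'cy', 'R', 't']
top 55.82269697779184 325.7882319090107 207.5771853020008 [[ 0.00254753 -0.99997422 -0.00671385]
 [-0.99484656 -0.00185383 -0.10137494]
 [ 0.10135988  0.00693751 -0.99482564]] [0.14355944 0.58169974 1.08489871] [0.46837107 0.13710762 1.13921866] ['pixels', 'vfov', 'cx', 'cy', 'R', 't']
wrist 59.26028713180041 316.28845054270016 199.57267653544375 [[ 0.25967918  0.96569408 -0.00128948]
 [ 0.91979902 -0.24693061  0.30495086]
 [ 0.29417083 -0.08037546 -0.95236721]] [-0.57297391 -0.03921288  0.38064094] [0.0728839  0.57422884 0.37372911] ['pixels', 'vfov', 'cx', 'cy', 'R', 't']
```

View pics/scene0.png

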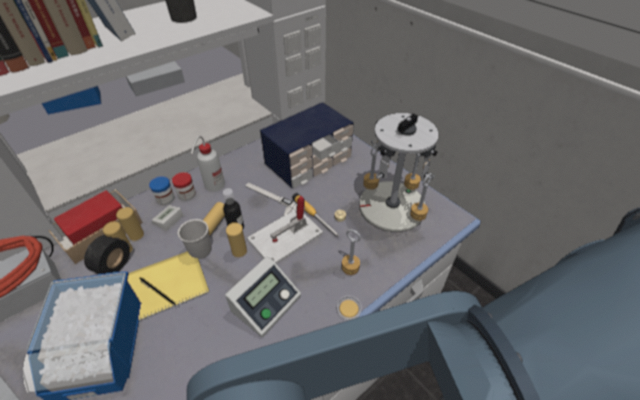

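View pics/top0.png

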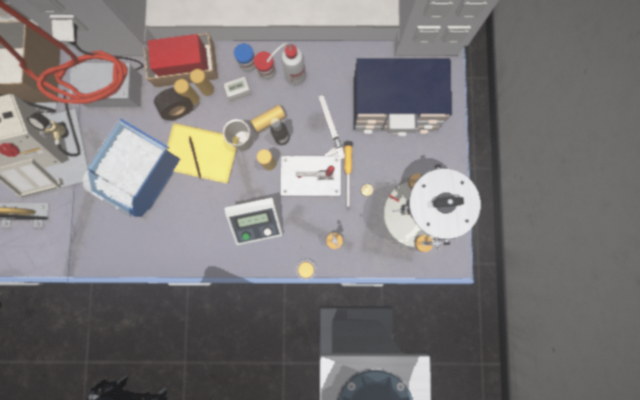

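View pics/wrist0.png

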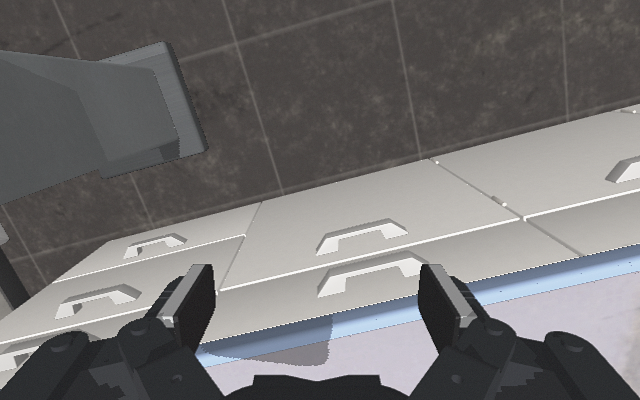

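```bash
python3 - <<'E'
import cv2
s=cv2.imread("pics/scene0.png"); t=cv2.imread("pics/top0.png")
cv2.imwrite("pics/s_stand.png",cv2.resize(s[100:240,330:470],None,fx=4,fy=4,interpolation=cv2.INTER_CUBIC))
cv2.imwrite("pics/t_stand.png",cv2.resize(t[150:270,320:490],None,fx=4,fy=4,interpolation=cv2.INTER_CUBIC))
a=cv2.resize(s[250:340,220:380],None,fx=4,fy=4,interpolation=cv2.INTER_CUBIC)
cv2.imwrite("pics/s_timer.png",a)
cv2.imwrite("pics/t_timer.png",cv2.resize(t[180:290,210:370],None,fx=4,fy=4,interpolation=cv2.INTER_CUBIC))
E
```

```text
(no output)
```

View pics/s_stand.png

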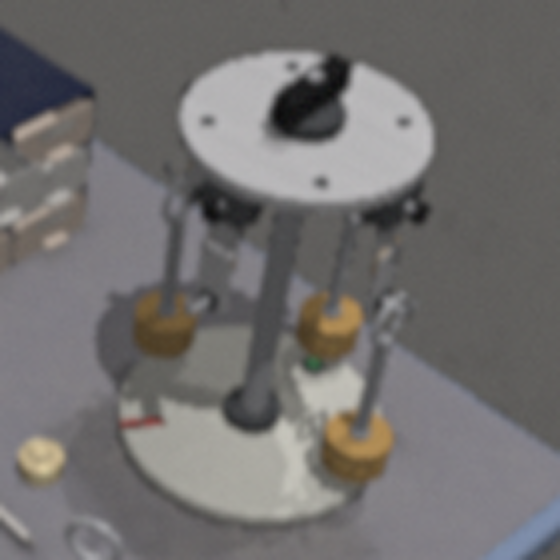

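View pics/t_stand.png

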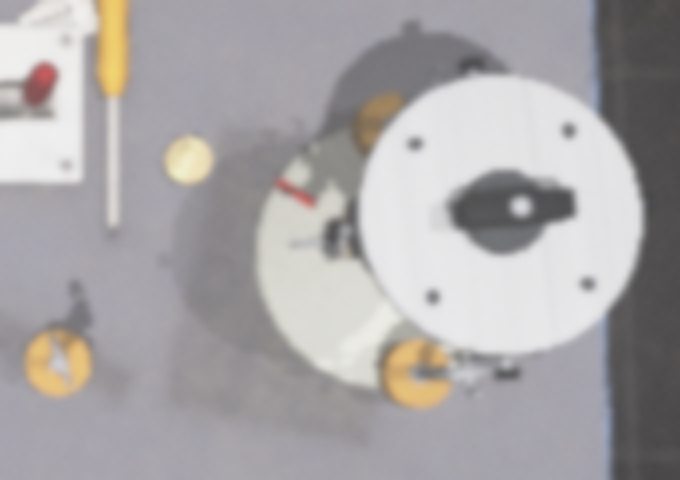

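View pics/s_timer.png

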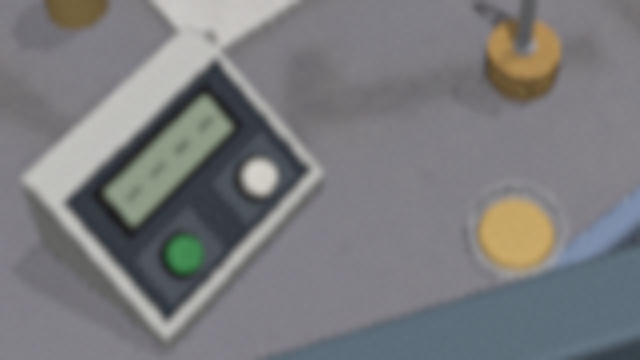

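View pics/t_timer.png

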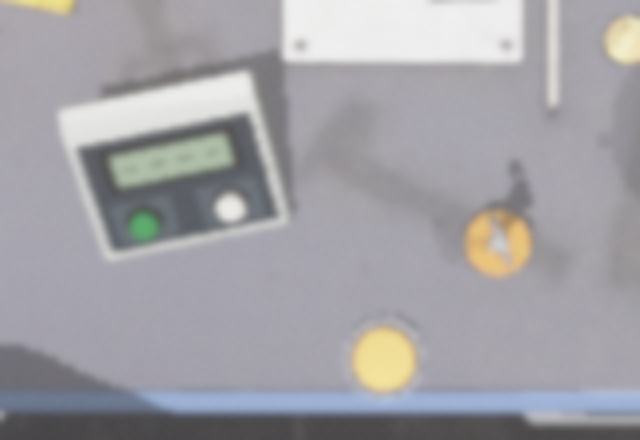

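```bash
cat > h.py <<'E'
import numpy as np, cv2
from scipy.spatial.transform import Rotation as Ro
from scipy.optimize import least_squares
from bench import telemetry, imaging
def obs():
    o=telemetry.get_obs(); w=o['eef_rot']; return o, np.array(o['eef_pos']), Ro.from_quat([w[1],w[2],w[3],w[0]]).as_matrix()
def cam(n,save=None):
    c=imaging.camera(n)
    if save: cv2.imwrite("pics/"+save,c["pixels"])
    return c
def ray(c,uv):
    f=200/np.tan(np.radians(c["vfov"])/2)
    uv=np.atleast_2d(np.asarray(uv,float))
    d=np.c_[(uv[:,0]-c["cx"])/f,(uv[:,1]-c["cy"])/f,np.ones(len(uv))]
    R=np.array(c["R"]); return -R.T@np.array(c["t"]), d@R
def onz(c,uv,z):
    o,d=ray(c,uv); s=(z-o[2])/d[:,2]; return o+d*s[:,None]
def proj(c,X):
    f=200/np.tan(np.radians(c["vfov"])/2)
    X=np.atleast_2d(X); p=X@np.array(c["R"]).T+np.array(c["t"]); return np.c_[c["cx"]+f*p[:,0]/p[:,2],c["cy"]+f*p[:,1]/p[:,2]]
def tri(obsl):
    A=np.zeros((3,3));b=np.zeros(3);L=[]
    for c,uv in obsl:
        o,d=ray(c,uv); d=d[0]/np.linalg.norm(d[0]); P=np.eye(3)-np.outer(d,d);A+=P;b+=P@o;L.append((o,P))
    X=np.linalg.solve(A,b); return X,[np.linalg.norm(P@(X-o))*1000 for o,P in L]
def fitc(P):
    A=np.c_[2*P,np.ones(len(P))]; b=(P**2).sum(1); s=np.linalg.lstsq(A,b,rcond=None)[0]
    return s[:2],np.sqrt(s[2]+s[0]**2+s[1]**2)
def blobs(m,amin=5):
    n,l,st,ce=cv2.connectedComponentsWithStats(m.astype(np.uint8)); return [(st[i,4],ce[i].round(2),st[i,:4]) for i in range(1,n) if st[i,4]>=amin]
def togo(target_pos, target_R):
    "rows in tool frame units"
    o,p,R=obs(); d=R.T@(np.asarray(target_pos)-p); r=Ro.from_matrix(R.T@target_R).as_rotvec()
    return d/0.2, r/np.pi
E
python3 - <<'E'
from h import *
np.set_printoptions(precision=4,suppress=True)
C={n:cam(n) for n in("scene","top")}
for n,c in C.items():
    im=c["pixels"]; hsv=cv2.cvtColor(im,cv2.COLOR_BGR2HSV); H,S,V=cv2.split(hsv)
    print(n)
    red=((H<10)|(H>170))&(S>90)&(V>80)
    print("red",[ (a,ce,onz(c,ce,.019)[0]) for a,ce,b in blobs(red,4)])
    gr=(H>50)&(H<85)&(S>110)
    print("green",[(a,ce,b) for a,ce,b in blobs(gr,8)])
    br=(H>8)&(H<30)&(S>90)&(V>100)
    print("brass",[(a,ce,b) for a,ce,b in blobs(br,30)])
E
```

```text
scene
red [(np.int32(7), array([36.29,  2.  ]), array([3.0894, 0.2975, 0.019 ])), (np.int32(7), array([42.29, 13.86]), array([2.8628, 0.3162, 0.019 ])), (np.int32(25), array([48.72, 27.04]), array([2.6397, 0.3356, 0.019 ])), (np.int32(98), array([88.  , 41.74]), array([2.3172, 0.2298, 0.019 ])), (np.int32(194), array([16.65, 64.18]), array([2.2774, 0.5585, 0.019 ])), (np.int32(75), array([ 2.53, 68.13]), array([2.2755, 0.6161, 0.019 ])), (np.int32(99), array([204.85, 148.1 ]), array([1.1658, 0.1829, 0.019 ])), (np.int32(21), array([216.14, 172.81]), array([1.0254, 0.2159, 0.019 ])), (np.int32(244), array([181.46, 179.67]), array([1.0668, 0.318 , 0.019 ])), (np.int32(1883), array([ 88.14, 216.57]), array([1.0927, 0.5986, 0.019 ])), (np.int32(136), array([300.01, 207.3 ]), array([0.7281, 0.0978, 0.019 ])), (np.int32(5), array([367.2, 204.6]), array([ 0.6081, -0.0655,  0.019 ])), (np.int32(1246), array([ 19.53, 261.12]), array([1.0445, 0.7875, 0.019 ])), (np.int32(9), array([274.44, 239.67]), array([0.6756, 0.2271, 0.019 ]))]
green [(np.int32(68), array([265.29, 313.28]), array([261, 30
[... 1802 characters left out ...]
06,  32,  25], dtype=int32)), (np.int32(2673), array([201.38, 152.36]), array([168, 124,  68,  58], dtype=int32)), (np.int32(195), array([347.9 , 158.51]), array([344, 145,   8,  29], dtype=int32)), (np.int32(177), array([264.4 , 157.16]), array([257, 150,  15,  16], dtype=int32)), (np.int32(109), array([ 11.87, 210.32]), array([  0, 208,  28,   5], dtype=int32)), (np.int32(49), array([338.69, 239.  ]), array([335, 233,   7,  13], dtype=int32)), (np.int32(74), array([330.26, 241.43]), array([327, 234,  10,  14], dtype=int32)), (np.int32(154), array([422.5 , 243.22]), array([416, 236,  16,  15], dtype=int32)), (np.int32(113), array([305.84, 267.81]), array([299, 263,  14,  13], dtype=int32))]
```

```bash
python3 - <<'E'
from h import *
np.set_printoptions(precision=4,suppress=True)
C={n:cam(n) for n in("scene","top")}
s,t=C["scene"],C["top"]
print("weight",tri([(s,(350.5,263)),(t,(334.5,240))]))
print("dish",tri([(s,(348.6,308.2)),(t,(305.8,267.8))]))
print("mark",tri([(s,(365,205)),(t,(394,198.5))]))
print("green",tri([(s,(265.8,313.7)),(t,(246,236.3))]))
print("white",tri([(s,(285,294.3)),(t,(267.5,232))]))
print("slug top",tri([(s,(235,226)),(t,(264.5,156))]))
print("brass",tri([(s,(340.3,214.5)),(t,(367.3,190))]))
# disc
for n,c,box in(("scene",s,(370,110,445,155)),("top",t,(405,165,485,240))):
    im=c["pixels"];x0,y0,x1,y1=box
    g=im[y0:y1,x0:x1].astype(int).mean(2); m=(g>150).astype(np.uint8)
    cs,_=cv2.findContours(m,cv2.RETR_EXTERNAL,cv2.CHAIN_APPROX_NONE); k=max(cs,key=cv2.contourArea)
    h=cv2.convexHull(k)[:,0]+[x0,y0]; e=cv2.fitEllipse(h.astype(np.float32)); print(n,e, onz(c,e[0],.287))
    P=onz(c,k[:,0]+[x0,y0],.287)[:,:2]; print(fitc(P))
E
```

```text
weight (array([0.4851, 0.1179, 0.0188]), [np.float64(1.4806272968192316), np.float64(1.480627296819261)])
dish (array([ 0.4011,  0.2023, -0.0027]), [np.float64(3.221351542891272), np.float64(3.221351542891408)])
mark (array([ 0.6101, -0.0583,  0.0204]), [np.float64(0.20770273494485325), np.float64(0.2077027349448765)])
green (array([0.4952, 0.3756, 0.0405]), [np.float64(1.1157821271475412), np.float64(1.1157821271475057)])
white (array([0.5074, 0.3126, 0.0424]), [np.float64(1.6289665600685839), np.float64(1.6289665600686758)])
slug top (array([0.717 , 0.3146, 0.1059]), [np.float64(1.6518584137818182), np.float64(1.6518584137818033)])
brass (array([0.6362, 0.0191, 0.0102]), [np.float64(1.0823584623335543), np.float64(1.0823584623334122)])
scene ((406.3992004394531, 131.3013916015625), (36.266361236572266, 62.865718841552734), 97.5888671875) [[ 0.5609 -0.1256  0.287 ]]
(array([ 0.5635, -0.1278]), np.float64(0.067933927613314))
top ((441.36865234375, 212.77932739257812), (73.52136993408203, 102.8579330444336), 19.904850006103516) [[ 0.5439 -0.1183  0.287 ]]
(array([ 0.5621, -0.1207]), np.float64(0.08780724915629826))
```

```bash
python3 -m pendant '[[[0,0,-0.25,0,0,0],[-0.22,-0.154,-0.08,0,0,0],[-0.22,-0.154,-0.08,0,0,0],[-0.22,-0.154,-0.08,0,0,0],[-0.22,-0.154,-0.08,0,0,0],[-0.22,-0.154,-0.08,0,0,0],[-0.22,-0.154,-0.08,0,0,0],[-0.22,-0.154,-0.08,0,0,0],[-0.22,-0.154,0,0,0,-0.04],[-0.15,-0.1,0,0,0,-0.04],[0,0,0,0,0,0]]]' 0; python3 - <<'E'
from h import *
c=cam("wrist","w1.png"); o,p,R=obs(); print(o['time_s'],p,R.round(3),o['q'].round(3))
E
```

```text
time_s: 1.72
eef_pos: [0.4614, 0.1909, 0.3793]
eef_rot: [0.003, 0.001, 1.0, -0.001]
wrist_force: [0.5, -0.3, 0.4]
opening: 1.001
1.775 [0.46061872 0.19179473 0.37936121] [[-1.     0.002  0.005]
 [ 0.002  1.    -0.001]
 [-0.005 -0.001 -1.   ]] [ 0.158 -0.085  1.551 -0.002  1.67  -1.412]
```

View pics/w1.png

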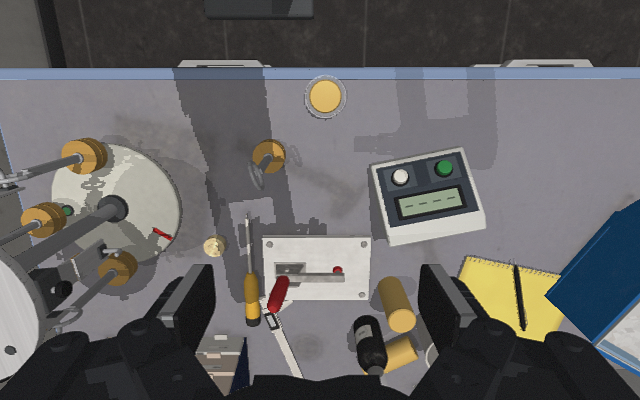

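```bash
python3 - <<'E'
import cv2
w=cv2.imread("pics/w1.png")
f=lambda b:cv2.resize(w[b[1]:b[3],b[0]:b[2]],None,fx=5,fy=5,interpolation=cv2.INTER_CUBIC)
cv2.imwrite("pics/w1a.png",f((225,125,305,205))); cv2.imwrite("pics/w1b.png",f((30,120,190,240)))
E
```

```text
(no output)
```

View pics/w1a.png

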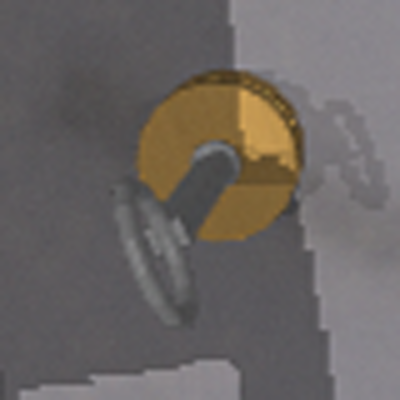

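```bash
python3 - <<'E'
from h import *
np.set_printoptions(precision=4,suppress=True)
c=cam("wrist")
im=c["pixels"]; H,S,V=cv2.split(cv2.cvtColor(im,cv2.COLOR_BGR2HSV))
for a,ce,b in blobs(((H<10)|(H>170))&(S>120)&(V>80),10): print("red",a,ce,b,onz(c,ce,.019)[0])
for a,ce,b in blobs((H>50)&(H<85)&(S>110),20): print("green",a,ce,b,onz(c,ce,.042)[0])
m=(V>190)&(S<40)
for a,ce,b in blobs(m,60): print("white",a,ce,b,onz(c,ce,.042)[0])
# base circle: bright low-sat region
b=(V>150)&(S<40); x0,y0,x1,y1=30,120,200,300
mm=b[y0:y1,x0:x1].astype(np.uint8); cs,_=cv2.findContours(mm,cv2.RETR_EXTERNAL,cv2.CHAIN_APPROX_NONE)
k=max(cs,key=cv2.contourArea); hull=cv2.convexHull(k)[:,0]+[x0,y0]
P=onz(c,hull,.018)[:,:2]
print(hull.tolist())
E
```

```text
red 80 [161.61 234.36] [152 229  20  12] [ 0.6105 -0.0604  0.019 ]
red 38 [336.11 269.37] [332 267   9   6] [0.6745 0.2232 0.019 ]
red 476 [277.07 294.65] [266 276  23  38] [0.7232 0.1226 0.019 ]
green 186 [442.97 167.83] [436 161  16  15] [0.4957 0.3745 0.042 ]
green 33 [ 66.   211.12] [ 63 208   7   7] [ 0.562  -0.1889  0.042 ]
white 448 [113.27 177.28] [ 98 156  35  42] [ 0.5093 -0.1077  0.042 ]
white 2128 [430.58 222.19] [371 162 114  85] [0.5806 0.3649 0.042 ]
white 953 [ 68.93 186.2 ] [ 51 168  41  39] [ 0.5228 -0.1759  0.042 ]
white 127 [399.54 176.19] [394 170  12  13] [0.5081 0.3122 0.042 ]
white 5147 [319.37 267.39] [260 238 110  76] [0.658 0.195 0.042]
white 1879 [ 17.36 312.14] [  0 262  37 102] [ 0.7416 -0.3104  0.042 ]
white 914 [626.95 332.81] [602 303  38  58] [0.7837 0.7199 0.042 ]
white 560 [  6.82 354.12] [  0 317  21  63] [ 0.8279 -0.3518  0.042 ]
white 397 [286.52 352.53] [271 328  31  50] [0.8247 0.1379 0.042 ]
[[112, 145], [122, 147], [126, 148], [135, 152], [141, 155], [144, 157], [152, 163], [161, 172], [165, 177], [167, 180], [170, 185], [173, 191], [174, 194], [175, 198], [176, 203], [177, 212], [177, 216], [176, 223], [175, 227], [174, 230], [172, 235], [171, 236], [147, 239], [145, 239], [101, 197], [97, 191], [97, 177], [108, 145]]
```

```bash
python3 - <<'E'
from h import *
np.set_printoptions(precision=4,suppress=True)
c=cam("wrist")
h=[[112, 145], [122, 147], [126, 148], [135, 152], [141, 155], [144, 157], [152, 163], [161, 172], [165, 177], [167, 180], [170, 185], [173, 191], [174, 194], [175, 198], [176, 203], [177, 212], [177, 216], [176, 223], [175, 227], [174, 230]]
P=onz(c,h,.018)[:,:2]; print(fitc(P))
r=least_squares(lambda q:np.hypot(P[:,0]-q[0],P[:,1]-q[1])-.1,[.56,-.13]); print(r.x, np.abs(r.fun).max())
m=np.array([.6105,-.0604]); d=m-r.x; print("mark dist",np.hypot(*d),"dir deg",np.degrees(np.arctan2(d[1],d[0])))
# red stroke axis
im=c["pixels"]; H,S,V=cv2.split(cv2.cvtColor(im,cv2.COLOR_BGR2HSV)); mk=((H<10)|(H>170))&(S>100)&(V>80); mk[:225]=0;mk[245:]=0;mk[:,:148]=0;mk[:,175:]=0
v,u=np.nonzero(mk); Q=onz(c,np.c_[u,v],.019)[:,:2]; q=Q.mean(0); U,s,Vt=np.linalg.svd(Q-q); print(q,len(u),Vt[0],s,np.degrees(np.arctan2(Vt[0][1],Vt[0][0])), np.ptp((Q-q)@Vt[0]))
E
```

```text
(array([ 0.5614, -0.1261]), np.float64(0.0967336081984677))
[ 0.5632 -0.1294] 0.0010253038669551517
mark dist 0.08367419290956638 dir deg 55.537275475436076
[ 0.6105 -0.0601] 83 [0.546  0.8378] [0.0875 0.0189] 56.9083603611865 0.0327766020808507
```

View pics/w1b.png

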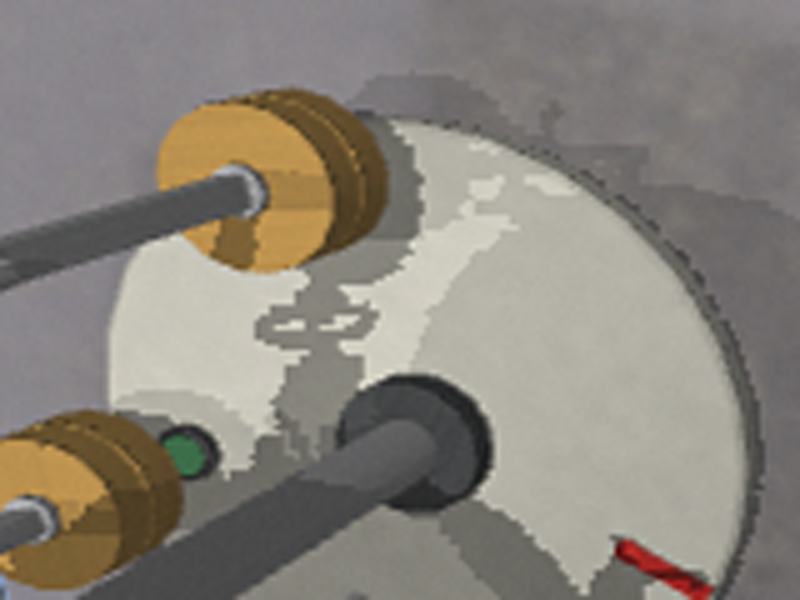

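```bash
python3 -m pendant '[[[-0.08,-0.25,-0.12,0,0,0],[-0.08,-0.27,-0.12,0,0,0],[-0.08,-0.27,-0.1,0,0,0],[-0.08,-0.27,0,0,0,0],[-0.08,-0.27,0,0,0,0],[-0.08,-0.2,0,0,0,0],[0,0,0,0,0,0]]]' 0; python3 - <<'E'
from h import *
c=cam("wrist","w2.png"); o,p,R=obs(); print(o['time_s'],p,R.round(3),o['q'].round(3))
E
```

```text
time_s: 2.75
eef_pos: [0.5565, -0.1094, 0.4509]
eef_rot: [0.003, -0.007, 1.0, 0.0]
wrist_force: [-0.5, 0.5, 0.4]
opening: 1.0
2.8 [ 0.55621144 -0.10795856  0.45145927] [[-1.    -0.015  0.008]
 [-0.015  1.     0.001]
 [-0.008  0.001 -1.   ]] [-0.404  0.072  1.257  0.004  1.806 -1.989]
```

View pics/w2.png

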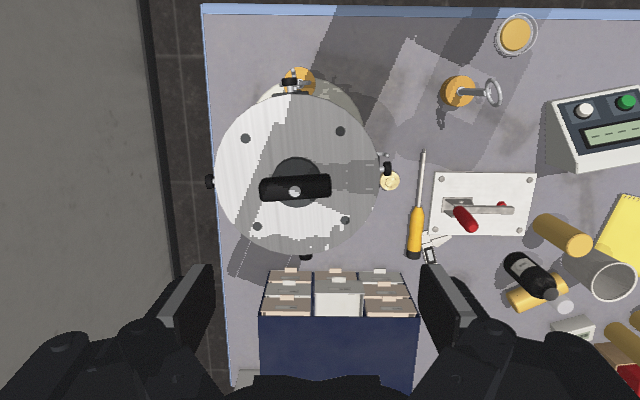

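```bash
python3 - <<'E'
from h import *
np.set_printoptions(precision=4,suppress=True)
c=cam("wrist"); im=c["pixels"]; H,S,V=cv2.split(cv2.cvtColor(im,cv2.COLOR_BGR2HSV))
m=V<45; 
for a,ce,b in blobs(m[0:265,190:410],20): 
    ce=ce+[190,0]; print(a,ce,b, onz(c,ce,.265)[0], onz(c,ce,.322)[0])
# bar: darkest top face
x0,y0,x1,y1=250,150,340,215
g=V[y0:y1,x0:x1]; print(np.percentile(g,[2,10,20,30,50]))
for th in (30,45,60,75):
    mm=(g<th).astype(np.uint8); cs,_=cv2.findContours(mm,cv2.RETR_EXTERNAL,cv2.CHAIN_APPROX_NONE); k=max(cs,key=cv2.contourArea); r=cv2.minAreaRect(k); 
    q=cv2.boxPoints(r)+[x0,y0]; P=onz(c,q,.322); print(th,r,P[:,:2].mean(0),np.linalg.norm(P[0]-P[1]),np.linalg.norm(P[1]-P[2]))
# disc edge: strong gradient along radial rays
cen=np.array([.563,-.131]); pts=[]
gray=cv2.cvtColor(im,cv2.COLOR_BGR2GRAY).astype(np.float32); gray=cv2.GaussianBlur(gray,(3,3),0)
for a in np.radians(np.arange(0,360,5)):
    rr=np.arange(.070,.09,.0005); X=np.c_[cen[0]+rr*np.cos(a),cen[1]+rr*np.sin(a),np.full(len(rr),.287)]
    uv=proj(c,X).astype(np.float32); v=cv2.remap(gray,uv[:,0].copy(),uv[:,1].copy(),cv2.INTER_LINEAR)[:,0]
    gd=np.abs(np.gradient(v)); i=gd.argmax()
    if gd[i]>5: pts.append(X[i,:2])
P=np.array(pts); r=least_squares(lambda q:np.hypot(P[:,0]-q[0],P[:,1]-q[1])-.08,cen,loss='soft_l1',f_scale=.001); print("disc",r.x,len(P),np.median(np.abs(r.fun)))
r=least_squares(lambda q:np.hypot(P[:,0]-q[0],P[:,1]-q[1])-q[2],[*cen,.08],loss='soft_l1',f_scale=.001); print("disc",r.x)
cv2.imwrite("pics/w2a.png",cv2.resize(im[130:215,200:410],None,fx=3.8,fy=3.8,interpolation=cv2.INTER_CUBIC))
E
```

```text
72 [287.69  81.79] [91 78 14  8] [ 0.4745 -0.137   0.265 ] [ 0.4747 -0.1327  0.322 ]
22 [305.   160.77] [106 158  19  10] [ 0.5498 -0.1203  0.265 ] [ 0.5378 -0.1187  0.322 ]
77 [385.17 168.61] [192 162   7  14] [ 0.5567 -0.0388  0.265 ] [ 0.5435 -0.0504  0.322 ]
1367 [295.81 186.38] [ 67 173  73  29] [ 0.5768 -0.1297  0.265 ] [ 0.5604 -0.1265  0.322 ]
91 [207.52 180.62] [ 14 174   9  15] [ 0.5721 -0.2203  0.265 ] [ 0.5564 -0.2024  0.322 ]
52 [303.85 256.92] [108 254  12   6] [ 0.6578 -0.121   0.265 ] [ 0.6281 -0.1193  0.322 ]
[ 21.  27.  37.  59. 126.]
30 ((42.591156005859375, 36.73204803466797), (23.38868522644043, 71.32234954833984), 86.98721313476562) [ 0.5609 -0.1293] 0.06110207126616083 0.020985245845888754
45 ((42.78744125366211, 37.16594314575195), (24.630823135375977, 71.7983627319336), 85.71085357666016) [ 0.5613 -0.1292] 0.06153592711694251 0.022088152691041536
60 ((42.7862548828125, 28.66769027709961), (43.44625473022461, 72.0481948852539), 88.75463104248047) [ 0.5539 -0.1291] 0.06067225513581325 0.03848735901913212
75 ((42.85144805908203, 28.66627311706543), (43.44625473022461, 72.17859649658203), 88.75463104248047) [ 0.5539 -0.129 ] 0.06078193143168421 0.03848731227842663
disc [ 0.564  -0.1295] 60 0.001182606657252186
disc [ 0.5639 -0.1296  0.0796]
```

View pics/w2a.png

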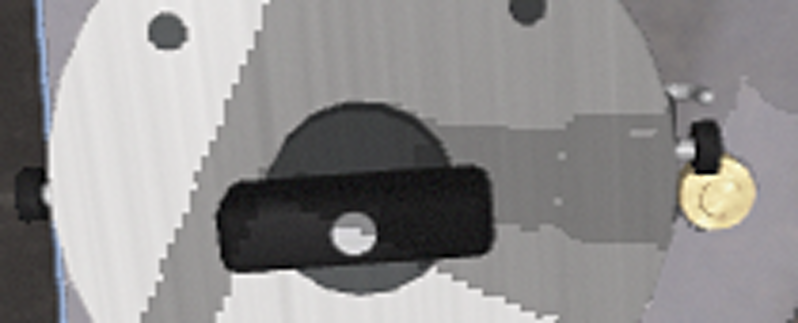

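```bash
python3 -m pendant '[[[0,0,0,0,0,0.059],[0,0,0,0,0,0.059],[0,0,0,0,0,0.059],[0,0,0,0,0,0.059],[0,0,0,0,0,0.059],[0,0,0,0,0,0.059],[0,0,0,0,0,0.059],[0,0,0,0,0,0.059],[0,0,0,0,0,0]]]' 0; python3 - <<'E'
from h import *
np.set_printoptions(precision=4,suppress=True)
def down(yaw):
    a=np.radians(yaw); x=np.array([np.cos(a),np.sin(a),0]); z=np.array([0,0,-1.]); return np.c_[x,np.cross(z,x),z]
o,p,R=obs(); print(p,R,np.degrees(np.arctan2(R[1,0],R[0,0])))
print(togo([.564,-.1295,.40],down(94.9)))
E
```

```text
time_s: 3.98
eef_pos: [0.5528, -0.0848, 0.4579]
eef_rot: [0.005, 0.675, 0.738, 0.006]
wrist_force: [-0.4, -0.2, 0.6]
opening: 0.997
[ 0.5528 -0.0848  0.4579] [[-0.09    0.9958  0.0159]
 [ 0.9959  0.09    0.0018]
 [ 0.0003  0.016  -0.9999]] 95.16405486225774
(array([-0.2279,  0.0311,  0.2902]), array([ 0.0051, -0.0001,  0.0015]))
```

```bash
python3 -m pendant '[[[-0.12,0.015,0.15,0.005,0,0.001],[-0.11,0.015,0.15,0,0,0],[0,0,0,0,0,0]]]' 0; python3 - <<'E'
from h import *
np.set_printoptions(precision=4,suppress=True)
def down(yaw):
    a=np.radians(yaw); x=np.array([np.cos(a),np.sin(a),0]); z=np.array([0,0,-1.]); return np.c_[x,np.cross(z,x),z]
c=cam("wrist","w3.png");print(togo([.564,-.1295,.296],down(94.9)))
E
```

```text
time_s: 4.35
eef_pos: [0.5637, -0.126, 0.3991]
eef_rot: [0.001, 0.669, 0.743, 0.001]
wrist_force: [-0.1, 0.6, 0.4]
opening: 0.999
(array([-0.0189, -0.0067,  0.5254]), array([0.002 , 0.0005, 0.0065]))
```

View pics/w3.png

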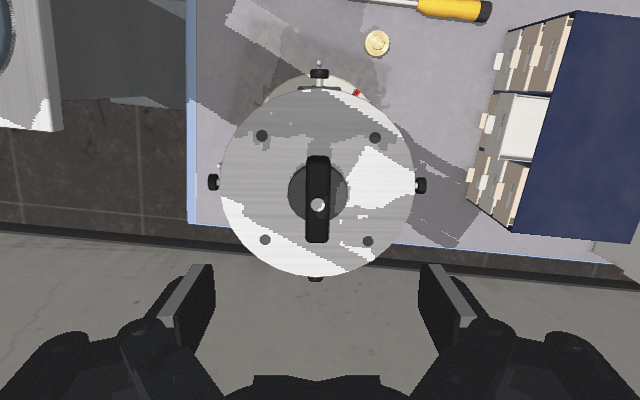

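```bash
python3 -m pendant '[[[-0.019,-0.007,0.22,0.002,0,0.0065],[0,0,0.2,0,0,0],[0,0,0.09,0,0,0],[0,0,0,0,0,0]]]' 0; python3 - <<'E'
from h import *
np.set_printoptions(precision=4,suppress=True)
def down(yaw):
    a=np.radians(yaw); x=np.array([np.cos(a),np.sin(a),0]); z=np.array([0,0,-1.]); return np.c_[x,np.cross(z,x),z]
c=cam("wrist","w4.png");print(togo([.564,-.1295,.296],down(94.9)),obs()[0]['wrist_force'])
E
```

```text
time_s: 4.9
eef_pos: [0.5667, -0.1262, 0.3059]
eef_rot: [0.007, 0.673, 0.74, 0.002]
wrist_force: [0.1, -0.1, 0.1]
opening: 0.999
(array([-0.0134, -0.0182,  0.0552]), array([0.0044, 0.0024, 0.0031])) [0.6975 1.0127 1.249 ]
```

View pics/w4.png

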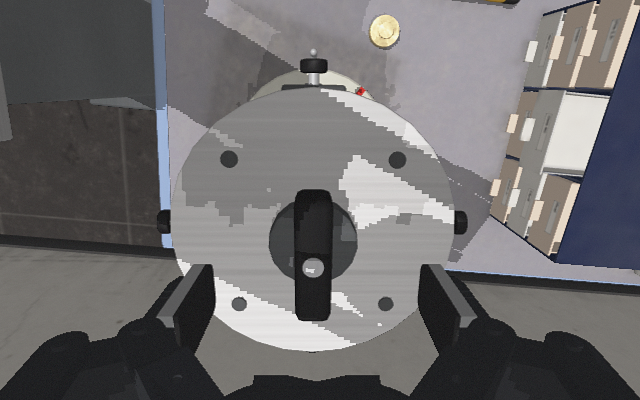

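```bash
python3 -m pendant '[[[-0.013,-0.018,0.055,0.004,0.002,0.003],[0,0,0,0,0,0],[0,0,0,0,0,0]]]' 0.7; python3 - <<'E'
from h import *
np.set_printoptions(precision=4,suppress=True)
def down(yaw):
    a=np.radians(yaw); x=np.array([np.cos(a),np.sin(a),0]); z=np.array([0,0,-1.]); return np.c_[x,np.cross(z,x),z]
c=cam("wrist","w5.png");print(togo([.564,-.1295,.296],down(94.9)),obs()[0]['wrist_force'])
E
```

```text
time_s: 5.32
eef_pos: [0.5655, -0.1302, 0.2996]
eef_rot: [0.003, 0.676, 0.737, 0.001]
wrist_force: [0.1, -0.7, 0.6]
opening: 0.376
(array([ 0.0039, -0.007 ,  0.017 ]), array([0.0018, 0.0013, 0.0001])) [ 0.7311 -1.0799  0.3839]
```

View pics/w5.png

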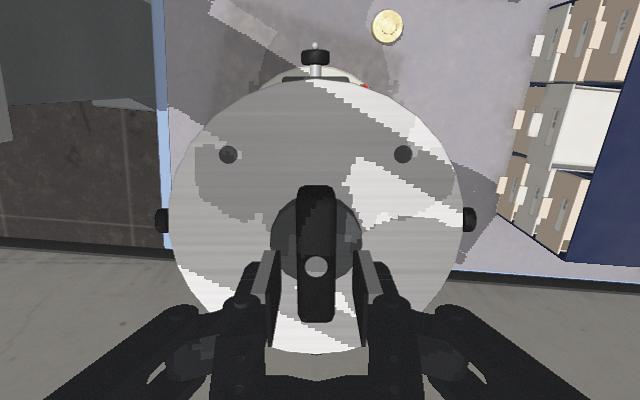

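```bash
python3 -m pendant '[[[0.003,-0.006,0.015,0,0,0],[0,0,0,0,0,0],[0,0,0,0,0,0],[0,0,0,0,0,0]]]' 1; python3 - <<'E'
from h import *
np.set_printoptions(precision=4,suppress=True)
c=cam("wrist","w5.png");o,p,R=obs();print(p,np.degrees(np.arctan2(R[1,0],R[0,0])),o['wrist_force'],o['torque'],o['opening'])
E
```

```text
time_s: 5.88
eef_pos: [0.5654, -0.13, 0.2986]
eef_rot: [0.005, 0.676, 0.737, 0.002]
wrist_force: [0.2, -0.2, 0.7]
opening: 0.179
[ 0.5654 -0.1301  0.2987] 94.91873508061722 [ 0.7668 -0.5688  1.1239] [ 0.0408 -0.0342 -0.021 ] 0.17718130505558574
```

```bash
python3 -m pendant '[[[0,0,0,0,0,0.03],[0,0,0,0,0,0.04],[0,0,0,0,0,0.04],[0,0,0,0,0,0.04],[0,0,0,0,0,0.04],[0,0,0,0,0,0.02],[0,0,0,0,0,0]]]' 1; python3 - <<'E'
from h import *
np.set_printoptions(precision=4,suppress=True)
c=cam("wrist","w6.png");t=cam("top","t6.png");s=cam("scene","s6.png");o,p,R=obs();print(p,np.degrees(np.arctan2(R[1,0],R[0,0])),o['wrist_force'],o['torque'],o['opening'])
E
```

```text
time_s: 6.8
eef_pos: [0.5641, -0.1297, 0.2986]
eef_rot: [0.004, 0.883, 0.47, 0.002]
wrist_force: [-0.2, 0.2, 0.5]
opening: 0.176
[ 0.5641 -0.1298  0.2986] 56.085832302661004 [-0.3048  0.4276  1.4491] [ 0.0269  0.0579 -0.0001] 0.17880915410989331
```

View pics/w6.png

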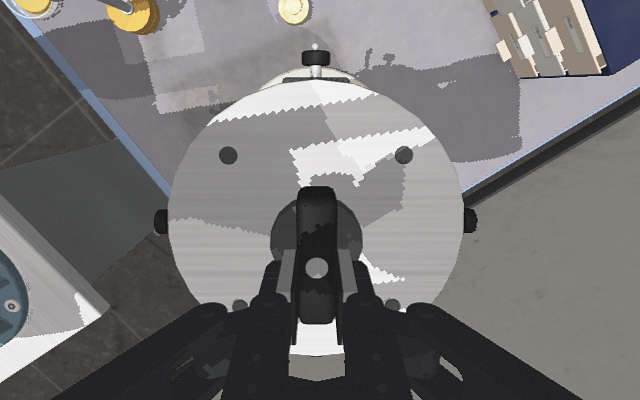

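```bash
cat >> h.py <<'E'
def log():
    import json
    o,p,R=obs(); open("log.jsonl","a").write(json.dumps([list(map(float,o['q'])),p.tolist(),R.tolist()])+"\n")
def down(yaw):
    a=np.radians(yaw); x=np.array([np.cos(a),np.sin(a),0]); z=np.array([0,0,-1.]); return np.c_[x,np.cross(z,x),z]
E
python3 -c "from h import *; log()"
python3 -m pendant '[[[0,0,0,0,0,0],[0,0,0,0,0,0],[0,0,0,0,0,0],[0,0,-0.1,0,0,0],[0,0,-0.25,0,0,0],[0,0,-0.25,0,0,0],[0,0,0,0,0,0]]]' 0; python3 - <<'E'
from h import *
np.set_printoptions(precision=4,suppress=True)
log()
c=cam("wrist","w7.png");im=c["pixels"];o,p,R=obs();print(p,np.degrees(np.arctan2(R[1,0],R[0,0])),o['q'],o['wrist_force'])
print(proj(c,[[.564,-.1295,.287],[.6105,-.06,.019]]))
E
```

```text
time_s: 7.82
eef_pos: [0.5627, -0.1291, 0.4208]
eef_rot: [0.002, 0.882, 0.471, 0.001]
wrist_force: [0.1, 0.2, -1.1]
opening: 0.998
[ 0.5621 -0.1288  0.418 ] 56.17994546902043 [-0.43    0.0978  1.2936 -0.0016  1.7494  0.16  ] [ 0.2099  0.1926 -0.3011]
[[317.0473 179.0125]
 [315.6332  82.0645]]
```

View pics/w7.png

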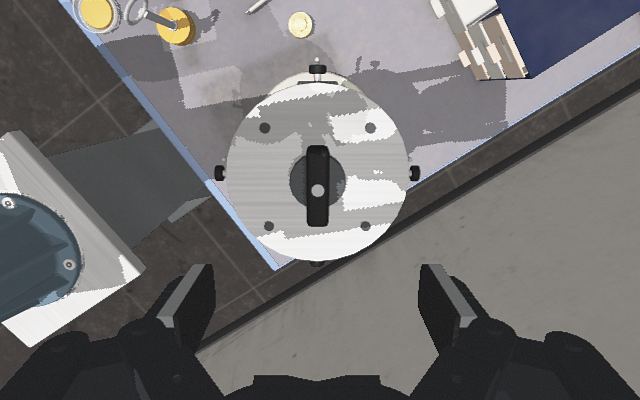

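```bash

python3 -m pendant '[[[0.25,0,-0.05,0,0,0],[0.28,0,0,0,0,0],[0.28,0,0,0,0,0],[0,0,0,0,0,0]]]' 0; python3 - <<'E'
from h import *
np.set_printoptions(precision=4,suppress=True)
log()
c=cam("wrist","w8.png");im=c["pixels"];o,p,R=obs();print(p,np.degrees(np.arctan2(R[1,0],R[0,0])),o['q'],o['wrist_force'])
print(proj(c,[[.564,-.1295,.287],[.6105,-.06,.019]]))
E
```

```text
time_s: 8.38
eef_pos: [0.6533, 0.0085, 0.4201]
eef_rot: [-0.002, 0.883, 0.469, -0.004]
wrist_force: [-0.1, 0.1, -0.1]
opening: 0.998
[0.6526 0.0068 0.4202] 55.886017994819035 [-0.1698  0.2882  1.0683 -0.0026  1.7951  0.4251] [-0.197  -0.4068 -0.7967]
[[320.6026 336.0565]
 [319.892  185.1503]]
```

View pics/w8.png

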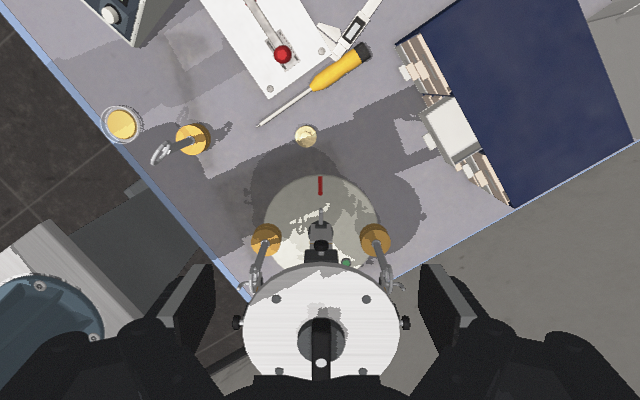

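```bash
python3 - <<'E'
from h import *
np.set_printoptions(precision=4,suppress=True)
c=cam("wrist");im=c["pixels"]
cv2.imwrite("pics/w8a.png",cv2.resize(im[170:330,240:400],None,fx=3.7,fy=3.7,interpolation=cv2.INTER_CUBIC))
H,S,V=cv2.split(cv2.cvtColor(im,cv2.COLOR_BGR2HSV))
mk=((H<10)|(H>170))&(S>100)&(V>70); mk[:170]=0;mk[205:]=0;mk[:,:300]=0;mk[:,340:]=0
v,u=np.nonzero(mk);Q=onz(c,np.c_[u,v],.019)[:,:2]; q=Q.mean(0); U,s,Vt=np.linalg.svd(Q-q); e=(Q-q)@Vt[0]
print("mark",u.mean(),v.mean(),q,len(u),np.degrees(np.arctan2(Vt[0][1],Vt[0][0])),np.ptp(e))
ax=np.array([.564,-.1295]);print(np.linalg.norm(q-ax),np.degrees(np.arctan2(*(q-ax)[::-1])))
# base circle edge by gradient
gray=cv2.GaussianBlur(cv2.cvtColor(im,cv2.COLOR_BGR2GRAY),(3,3),0).astype(np.float32)
def circ(cen,R0,z,angs,w=.012,off=.0):
    pts=[]
    for a in np.radians(angs):
        rr=np.arange(R0-w,R0+w,.0005); X=np.c_[cen[0]+rr*np.cos(a),cen[1]+rr*np.sin(a),np.full(len(rr),z)]
        uv=proj(c,X).astype(np.float32); v=cv2.remap(gray,uv[:,0].copy(),uv[:,1].copy(),cv2.INTER_LINEAR)[:,0]
        gd=np.abs(np.gradient(v)); i=gd.argmax()
        if gd[i]>4: pts.append(X[i,:2])
    P=np.array(pts); r=least_squares(lambda q:np.hypot(P[:,0]-q[0],P[:,1]-q[1])-R0,cen,loss='soft_l1',f_scale=.001); return r.x,len(P),np.median(np.abs(r.fun))
print("base",circ(ax,.1,.018,range(-10,125,3)))
print("disc",circ(ax,.08,.287,range(0,360,5)))
for a,ce,b in blobs((V<50)[220:335,225:415],15):
    ce=ce+[225,220]; print(a,ce,b,onz(c,ce,.265)[0])
print(proj(c,[[ax[0]+r*np.cos(np.radians(56.1)),ax[1]+r*np.sin(np.radians(56.1)),.187] for r in(.082,.089,.103)]))
E
```

```text
mark 319.56410256410254 184.19230769230768 [ 0.6099 -0.0604] 78 -123.05657836329517 0.031127226931132075
0.08297773998768093 56.39567247511595
base (array([ 0.564 , -0.1287]), 44, np.float64(0.0005528538562877688))
disc (array([ 0.5637, -0.1293]), 65, np.float64(0.0012875587838847569))
400 [320.19 249.7 ] [79 18 33 23] [ 0.6105 -0.0599  0.265 ]
97 [235.87 319.98] [ 7 93  9 15] [ 0.4889 -0.0785  0.265 ]
85 [405.38 320.44] [176  94   9  14] [ 0.6395 -0.18    0.265 ]
438 [321.89 324.96] [79 96 39 19] [ 0.5621 -0.1352  0.265 ]
15 [300.13 328.  ] [ 73 104   6  10] [ 0.5404 -0.1253  0.265 ]
[[320.1452 222.2435]
 [320.1436 216.8336]
 [320.1403 205.8458]]
```

View pics/w8a.png

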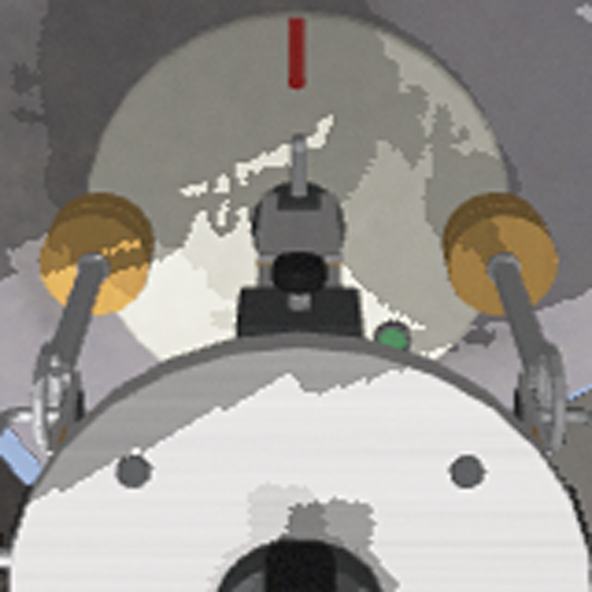

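```bash

python3 -m pendant '[[[0.05,-0.25,0.0,0,0,0],[0.05,-0.28,0.1,0,0,0],[0.05,-0.28,0.1,0,0,0],[0.04,-0.19,0,0,0,0],[0,0,0,0,0,0]]]' 0; python3 - <<'E'
from h import *
np.set_printoptions(precision=4,suppress=True)
log()
c=cam("wrist","w9.png");im=c["pixels"];o,p,R=obs();print(p,np.degrees(np.arctan2(R[1,0],R[0,0])),o['q'],o['wrist_force'])
u=proj(c,[[.485,.118,.137],[.485,.118,.028]]);print(u)
x,y=u[0].astype(int); x=max(x,60);y=max(y,60); print(x-60,y-60)
cv2.imwrite("pics/w9a.png",cv2.resize(im[y-60:y+60,x-60:x+60],None,fx=5,fy=5,interpolation=cv2.INTER_CUBIC))
E
```

```text
time_s: 9.1
eef_pos: [0.5016, 0.1457, 0.377]
eef_rot: [-0.002, 0.886, 0.463, -0.007]
wrist_force: [0.9, -0.7, -0.0]
opening: 1.0
[0.5024 0.1448 0.3767] 55.107111639375844 [ 0.0548 -0.0133  1.4879 -0.0024  1.6815  0.6636] [ 0.0955 -0.475   0.4798]
[[320.106  181.4807]
 [320.0172 162.004 ]]
260 121
```

View pics/w9.png

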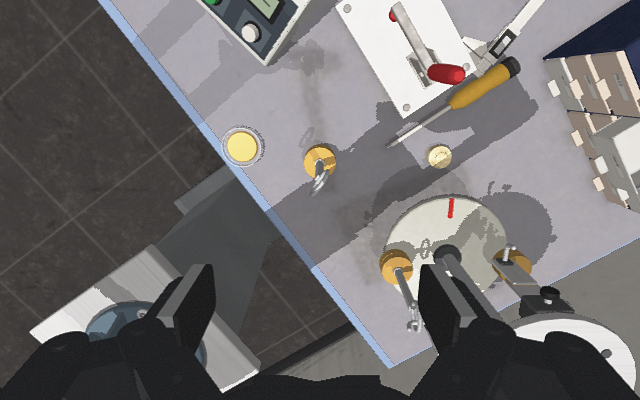

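View pics/w9a.png

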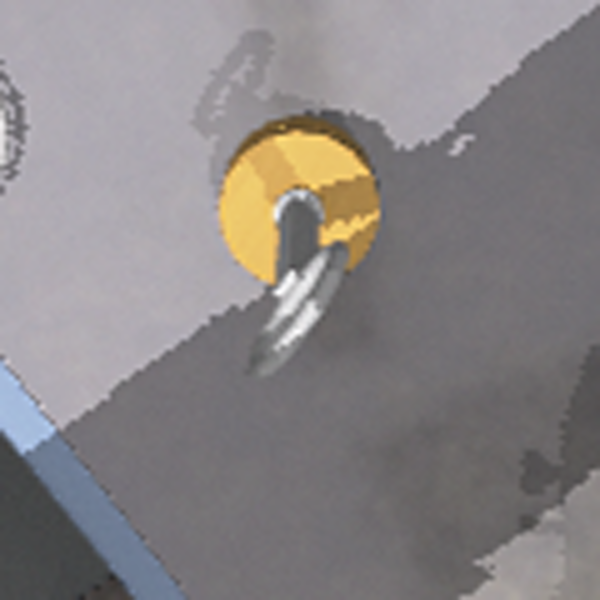

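```bash
python3 - <<'E'
from h import *
np.set_printoptions(precision=4,suppress=True)
c=cam("wrist")
f=lambda x,y:((x+.5)/5-.5+260,(y+.5)/5-.5+121)
A,B=onz(c,[f(247,364),f(350,256)],.137); print(A,B,np.linalg.norm(A-B),(A+B)/2,np.degrees(np.arctan2(*(B-A)[1::-1])))
im=c["pixels"];H,S,V=cv2.split(cv2.cvtColor(im,cv2.COLOR_BGR2HSV))
m=((H>8)&(H<30)&(S>90)).astype(np.uint8); m[:, :300]=0;m[:,345:]=0;m[:140]=0;m[185:]=0
cs,_=cv2.findContours(m,cv2.RETR_EXTERNAL,cv2.CHAIN_APPROX_NONE);k=max(cs,key=cv2.contourArea)[:,0]
e=cv2.fitEllipse(cv2.convexHull(k).astype(np.float32)); print(e)
# top face: lower/left/right contour points belong to top face edge (camera above-beyond)
P=onz(c,k,.028)[:,:2]; print(fitc(P))
print("stem base ring px", onz(c,[f(298,208)],.028))
E
```

```text
[0.4664 0.1124 0.137 ] [0.5016 0.1203 0.137 ] 0.03609700291394222 [0.484  0.1164 0.137 ] 12.644887775653997
((318.56884765625, 160.97230529785156), (31.88126564025879, 34.19208526611328), 0.7121142148971558)
(array([0.4855, 0.1208]), np.float64(0.020922206820761794))
stem base ring px [[0.4845 0.1174 0.028 ]]
```

```bash
cat >> h.py <<'E'
def camat(c,p0,R0,p,R):
    "camera c taken at tool pose p0,R0 -> same camera at tool p,R"
    Rc=np.array(c["R"]);tc=np.array(c["t"]); Rn=Rc@R0@R.T; 
    # Xtool = R0^T (X-p0); cam = Rc(R0 Xt + p0)+tc
    d=dict(c); d["R"]=Rn; d["t"]=Rc@p0+tc-Rn@p; return d
E
python3 - <<'E'
from h import *
np.set_printoptions(precision=4,suppress=True)
c=cam("wrist");o,p,R=obs()
R1=np.array([[-1,.002,.005],[.002,1,-.001],[-.005,-.001,-1]]);p1=np.array([.46062,.19179,.37936])
w1=camat(c,p,R,p1,R1)
f=lambda x,y:((x+.5)/5-.5+225,(y+.5)/5-.5+125)
print(proj(w1,[.6105,-.0604,.019]),"expect 161.6 234.4")
print(proj(w1,[[.4845,.117,.137],[.4845,.117,.1]]))
A,B=onz(w1,[f(113,193),f(190,318)],.137); print(A,B,np.linalg.norm(A-B),(A+B)/2,np.degrees(np.arctan2(*(B-A)[1::-1])))
R2=np.array([[-1,-.015,.008],[-.015,1,.001],[-.008,.001,-1]]);p2=np.array([.5562,-.10796,.45146]);w2=camat(c,p,R,p2,R2)
print(proj(w2,[[.4845,.117,.137],[.4845,.117,.1]]))
for a in (12,20,28):
    y=np.array([np.cos(np.radians(a)),np.sin(np.radians(a)),0])*.0195; E=np.array([.4845,.117,.137])
    print(a,[ (proj(cc,[E-y,E+y])).round(1).tolist() for cc in (c,w1,w2)])
im=cv2.imread("pics/w2.png"); cv2.imwrite("pics/w2b.png",cv2.resize(im[60:130,430:520],None,fx=7,fy=7,interpolation=cv2.INTER_CUBIC))
E
```

```text
[[160.8156 233.4341]] expect 161.6 234.4
[[253.9086 175.1663]
 [258.7685 168.1863]]
[0.4701 0.1099 0.137 ] [0.5006 0.1265 0.137 ] 0.03474434270302813 [0.4853 0.1182 0.137 ] 28.5191250890649
[[490.413   92.0144]
 [477.9223  91.4659]]
12 [[[307.3, 193.6], [329.8, 170.4]], [[249.5, 159.3], [258.2, 190.6]], [[489.8, 76.4], [491.0, 107.2]]]
20 [[[309.0, 194.9], [328.0, 169.0]], [[247.3, 159.9], [260.3, 190.0]], [[487.7, 77.0], [493.1, 106.7]]]
28 [[[311.0, 196.0], [326.0, 167.8]], [[245.3, 160.9], [262.3, 189.1]], [[485.6, 77.9], [495.1, 105.8]]]
```

View pics/w2b.png

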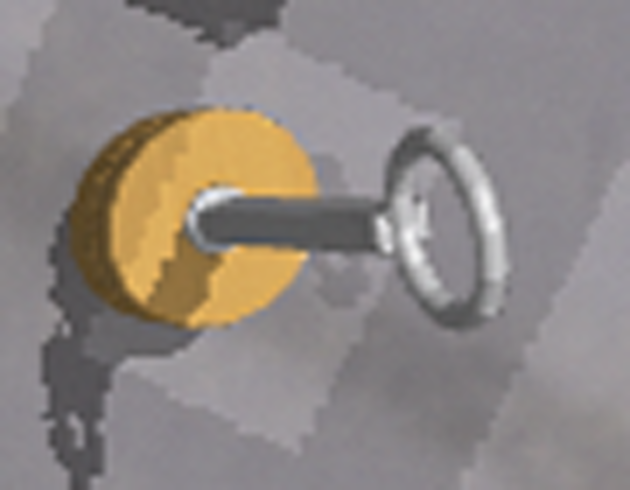

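```bash
cat > kin.py <<'E'
from h import *
import json
L=[json.loads(l) for l in open("log.jsonl")]
D=[(np.array(q),np.array(p),np.array(R)) for q,p,R in L]
def extra(q,p,yaw): D.append((np.array(q),np.array(p),down(yaw)))
extra([1.10167,.18156,1.60799,0,1.3538,-.2063],[.1491,.55473,.21008],164.9)
extra([.158,-.085,1.551,-.002,1.67,-1.412],[.46062,.19179,.37936],180)
extra([-.404,.072,1.257,.004,1.806,-1.989],[.55621,-.10796,.45146],180.9)
rz=lambda a:Ro.from_euler('z',a).as_matrix(); ry=lambda a:Ro.from_euler('y',a).as_matrix()
def fk(q,k):
    d,h,L1,a1,L2,a2,T,w=k
    R4=rz(q[0])@ry(q[1]+q[2])@rz(q[3]); R=R4@ry(q[4])@rz(q[5]+np.pi/2)
    p=rz(q[0])@(np.array([a1,d,h])+ry(q[1])@[0,0,L1]+ry(q[1]+q[2])@np.array([a2,0,L2]))+R4@[0,w,0]+R@[0,0,T]
    return p,R
def fit(w=0.0,free_w=False):
    k0=[.118,.2,.4,0,.4,0,.2,w]
    def f(k):
        kk=k if free_w else np.r_[k,w]
        return np.concatenate([fk(q,kk)[0]-p for q,p,R in D]+[.001*(np.r_[k[3],k[5]])])
    r=least_squares(f,k0 if free_w else k0[:7]); return (r.x if free_w else np.r_[r.x,w]),r
E
python3 - <<'E'
from kin import *
np.set_printoptions(precision=4,suppress=True)
k,r=fit(); print(k,np.abs(r.fun).max(),len(D))
for q,p,R in D: print(np.degrees(Ro.from_matrix(fk(q,k)[1].T@R).magnitude()))
E
```

```text
[ 0.1178  0.316   0.4387 -0.      0.5145  0.0856  0.3422  0.    ] 0.00022730757835123794 7
2.755965001753034e-14
2.8376142744429257e-14
2.0456984827428497e-14
3.314530870736342e-14
0.1087767705072196
0.3449007808981733
0.4396600648145902
```

```bash
cat >> kin.py <<'E'
LO=np.array([-2.99,-.89,.3,-1.14,0,-3.12]);HI=np.array([2.99,2.07,2.58,4.28,2.63,3.12])
def ik(p,R,k,q0):
    f=lambda q:np.r_[(fk(q,k)[0]-p)*5,Ro.from_matrix(fk(q,k)[1].T@R).as_rotvec()]
    r=least_squares(f,np.clip(q0,LO+1e-3,HI-1e-3),bounds=(LO,HI)); return r.x,np.abs(r.fun).max()
def lean(head_deg,tilt=45,flip=False):
    "tool head toward head_deg, fingers pointing inward/down. flip: tool x upward"
    a=np.radians(head_deg);t=np.radians(tilt)
    z=np.array([-np.cos(a)*np.sin(t),-np.sin(a)*np.sin(t),-np.cos(t)]); y=np.array([-np.sin(a),np.cos(a),0]); y=-y
    if flip: y=-y
    return np.c_[np.cross(y,z),y,z]
E
python3 - <<'E'
from kin import *
np.set_printoptions(precision=3,suppress=True)
rng=np.random.default_rng(0)
ks=[fit(0.)[0],None]
k,r=fit(.1178); ks[1]=k; print(k,np.abs(r.fun).max())
q0=obs()[0]['q']
for nm,p,hd in(("weight",[.4845,.117,.056],109.5),("hook",[.6138,-.0555,.10],56.)):
  for flip in(0,1):
    R=lean(hd,45,flip); tcp=np.array(p)+.019*R[:,2]
    for k in ks:
        best=[]
        for i in range(25):
            s=q0+rng.normal(size=6)*[.5,.3,.3,1.5,.5,1.5] if i else q0
            q,e=ik(tcp,R,k,s)
            if e<1e-3 and not any(np.abs(q-b).max()<.05 for b in best): best.append(q)
        print(nm,"flip",flip,"w",k[7]); [print("   ",b) for b in best]
E
```

```text
[0.    0.318 0.439 0.    0.514 0.086 0.344 0.118] 0.0004516996572754284
weight flip 0 w 0.0
    [ 0.458  0.483  1.859 -0.893  1.123  0.659]
weight flip 0 w 0.1178
    [ 0.531  0.444  1.717 -0.809  1.285  0.555]
weight flip 1 w 0.0
    [ 0.458  0.483  1.859 -0.893  1.123 -2.482]
weight flip 1 w 0.1178
    [ 0.531  0.444  1.717 -0.809  1.285 -2.587]
hook flip 0 w 0.0
    [ 0.022  0.797  1.208 -0.618  1.644  0.734]
hook flip 0 w 0.1178
    [ 0.052  0.77   1.111 -0.613  1.761  0.685]
hook flip 1 w 0.0
    [ 0.022  0.797  1.208 -0.618  1.644 -2.408]
hook flip 1 w 0.1178
    [ 0.052  0.77   1.111 -0.613  1.761 -2.457]
```

```bash
python3 - <<'E'
from kin import *
np.set_printoptions(precision=3,suppress=True)
R=lean(109.5,45,0); g=np.array([.4845,.117,.056])+.019*R[:,2]; print(g,R)
print(togo(g-.20*R[:,2],R))
E
```

```text
[0.489 0.104 0.043] [[-0.236  0.943  0.236]
 [ 0.667  0.334 -0.667]
 [-0.707 -0.    -0.707]]
(array([ 0.216, -0.513,  0.966]), array([-0.123, -0.229, -0.285]))
```

```bash

python3 -m pendant '[[[0,0,0,-0.0185,-0.0343,-0.0427],[0,0,0,-0.0185,-0.0343,-0.0427],[0,0,0,-0.0185,-0.0343,-0.0427],[0,0,0,-0.0185,-0.0343,-0.0427],[0,0,0,-0.0185,-0.0343,-0.0427],[0,0,0,-0.0185,-0.0343,-0.0427],[0,0,0,-0.0185,-0.0343,-0.0427],[0,0,0,0,0,0]]]' 0; python3 - <<'E'
from kin import *
np.set_printoptions(precision=3,suppress=True)
log(); R=lean(109.5,45,0); g=np.array([.4845,.117,.056])+.019*R[:,2]
print(togo(g-.20*R[:,2],R),obs()[0]['q'])
from kin import D
import kin
k,r=fit(free_w=True); print(k,np.abs(r.fun).max())
E
```

```text
time_s: 10.25
eef_pos: [0.5129, 0.1327, 0.3748]
eef_rot: [0.333, 0.5, 0.763, -0.241]
wrist_force: [0.4, 0.3, 0.4]
opening: 0.995
(array([ 1.129, -0.092,  0.17 ]), array([0.005, 0.02 , 0.02 ])) [ 0.508  0.114  1.583 -0.835  1.595  0.142]
[ 0.11   0.316  0.439 -0.     0.514  0.086  0.342  0.007] 0.00022757091645264627
```

```bash

python3 -m pendant '[[[0,0,0,0.005,0.02,0],[0.1,0,0,0,0,-0.058],[0,0,0,0,0,-0.058],[0,0,0,0,0,-0.058],[0,0,0,0,0,-0.058],[0,0,0,0,0,-0.058],[0,0,0,0,0,-0.058],[0,0,0,0,0,-0.058],[0,0,0,0,0,-0.058]]]' 0;python3 -m pendant '[[[0,0,0,0,0,-0.058],[0,0,0,0,0,-0.058],[0,0,0,0,0,-0.058],[0,0,0,0,0,-0.058],[0,0,0,0,0,-0.058],[0,0,0,0,0,-0.058],[0,0,0,0,0,-0.058],[0,0,0,0,0,-0.058],[0,0,0,0,0,-0.058],[0,0,0,0,0,0]]]' 0; python3 - <<'E'
from kin import *
np.set_printoptions(precision=3,suppress=True)
log(); R=lean(109.5,45,1); g=np.array([.4845,.117,.056])+.019*R[:,2]
print(togo(g-.20*R[:,2],R),togo(g-.1*R[:,2],R),obs()[0]['q'])
c=cam("wrist","w10.png")
E
```

```text
time_s: 11.38
eef_pos: [0.5175, 0.1368, 0.3657]
eef_rot: [0.063, -0.129, 0.919, -0.366]
wrist_force: [-0.1, -0.2, 0.3]
opening: 0.998
time_s: 12.62
eef_pos: [0.5298, 0.125, 0.373]
eef_rot: [0.224, 0.76, -0.54, 0.282]
wrist_force: [-0.2, 0.7, -0.4]
opening: 0.999
(array([-1.139,  0.206,  0.253]), array([0.012, 0.016, 0.003])) (array([-1.114,  0.187,  0.752]), array([0.012, 0.016, 0.003])) [ 0.431  0.138  1.507 -0.728  1.615 -3.035]
```

View pics/w10.png

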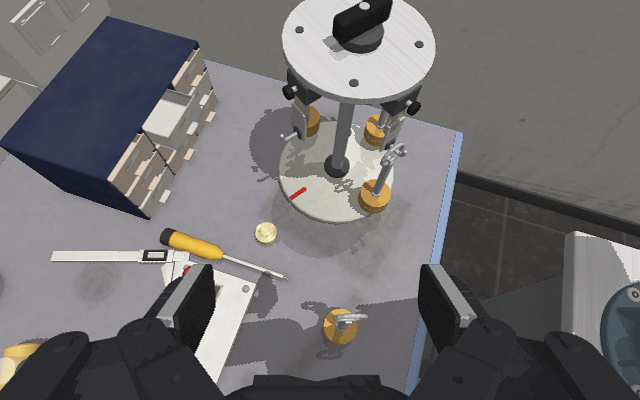

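```bash

python3 -m pendant '[[[-0.2,0.04,0.05,0.012,0.016,0.003],[-0.24,0.04,0.05,0,0,0],[-0.24,0.04,0.05,0,0,0],[-0.24,0.04,0.05,0,0,0],[-0.2,0.04,0.05,0,0,0],[0,0,0,0,0,0]]]' 0;python3 - <<'E'
from kin import *
np.set_printoptions(precision=3,suppress=True)
log(); R=lean(109.5,45,1); g=np.array([.4845,.117,.056])+.019*R[:,2]
o,p,RR=obs(); print(p,RR)
print(togo(g-.20*R[:,2],R),togo(g-.1*R[:,2],R),obs()[0]['q'])
c=cam("wrist","w11.png"); u=proj(c,[[.4845,.117,.056],[.4845,.117,.137],[.4845,.117,.028]]); print(u)
im=c["pixels"]; cv2.imwrite("pics/w11a.png",cv2.resize(im[0:250,200:440],None,fx=2.4,fy=2.4,interpolation=cv2.INTER_CUBIC))
E
```

```text
time_s: 13.42
eef_pos: [0.4558, 0.2314, 0.1778]
eef_rot: [0.214, 0.743, -0.55, 0.316]
wrist_force: [-0.2, 0.1, 0.2]
opening: 1.005
[0.456 0.231 0.178] [[ 0.195 -0.953  0.234]
 [-0.682 -0.303 -0.666]
 [ 0.705 -0.029 -0.709]]
(array([-0.013,  0.056, -0.059]), array([ 0.001,  0.001, -0.014])) (array([-0.012,  0.055,  0.441]), array([ 0.001,  0.001, -0.014])) [ 0.682  0.366  1.663 -0.731  1.47  -2.542]
[[326.436 175.107]
 [325.942 120.27 ]
 [326.562 189.041]]
```

View pics/w11.png

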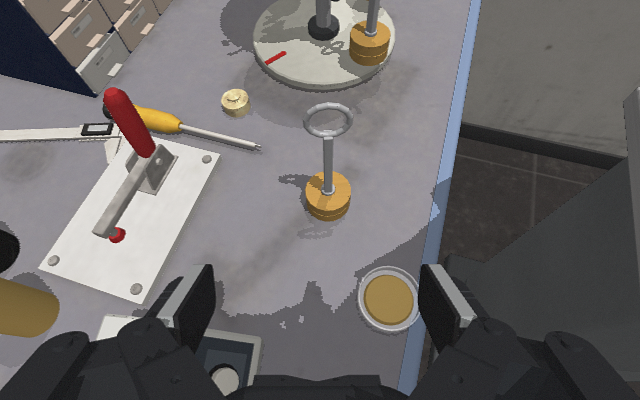

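```bash
python3 - <<'E'
from kin import *
np.set_printoptions(precision=4,suppress=True)
c=cam("wrist"); im=c["pixels"]; cv2.imwrite("pics/w11a.png",cv2.resize(im[90:230,270:390],None,fx=4.5,fy=4.5,interpolation=cv2.INTER_CUBIC))
b=im[95:150,295:365].astype(int); 
H,S,V=cv2.split(cv2.cvtColor(im,cv2.COLOR_BGR2HSV)); 
for th in (110,120,130):
  m=((V>th)&(S<30)).astype(np.uint8); print(th,[x for x in blobs(m[95:150,295:365],30)])
E
```

```text
110 [(np.int32(3474), array([34.55, 26.45]), array([ 0,  0, 70, 55], dtype=int32))]
120 [(np.int32(1587), array([47.03, 31.87]), array([13,  2, 57, 53], dtype=int32)), (np.int32(577), array([10.96, 43.1 ]), array([ 0, 22, 30, 33], dtype=int32))]
130 [(np.int32(854), array([52.17, 33.93]), array([14,  9, 56, 46], dtype=int32)), (np.int32(431), array([35.07, 35.13]), array([16, 22, 36, 25], dtype=int32)), (np.int32(479), array([12.14, 45.89]), array([ 0, 33, 30, 22], dtype=int32))]
```

View pics/w11a.png

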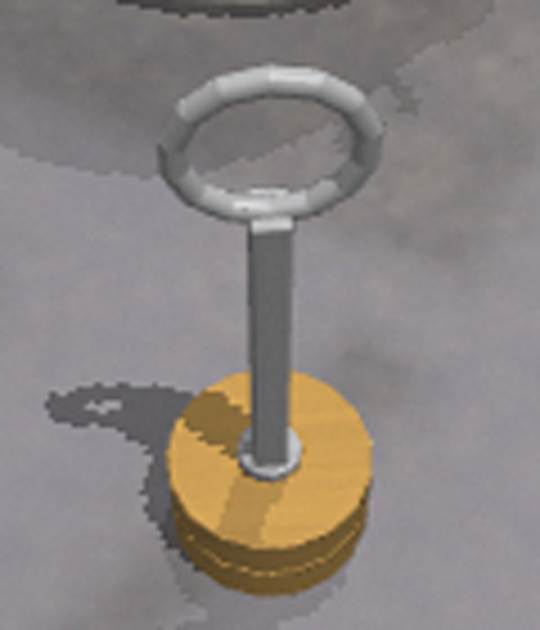

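```bash
python3 - <<'E'
from kin import *
np.set_printoptions(precision=4,suppress=True)
c=cam("wrist")
f=lambda x,y:((x+.5)/4.5-.5+270,(y+.5)/4.5-.5+90)
A,B,E=onz(c,[f(158,152),f(383,140),f(271,145)],.137); print(A,B,E,np.linalg.norm(A-B),(A+B)/2,np.degrees(np.arctan2(*(A-B)[1::-1])))
print(onz(c,[f(268,462)],.028))
P=onz(c,[f(169,455),f(371,445)],.028);print(P,P.mean(0))
print(tri([(c,f(268,462))]) if 0 else "")
E
```

```text
[0.5028 0.122  0.137 ] [0.4664 0.1089 0.137 ] [0.4846 0.1152 0.137 ] 0.03874408632787451 [0.4846 0.1154 0.137 ] 19.862262725655054
[[0.4844 0.1186 0.028 ]]
[[0.5071 0.1234 0.028 ]
 [0.4627 0.1075 0.028 ]] [0.4849 0.1155 0.028 ]
```

```bash
python3 - <<'E'
from kin import *
np.set_printoptions(precision=3,suppress=True)
R=lean(109.9,45,1); g=np.array([.4846,.1165,.056])+.019*R[:,2]
print(g,togo(g-.06*R[:,2],R),obs()[1])
E
```

```text
[0.489 0.104 0.043] (array([-0.026,  0.074,  0.655]), array([ 0.001,  0.001, -0.017])) [0.459 0.232 0.182]
```

```bash

python3 -m pendant '[[[-0.01,0.04,0.05,0.001,0.001,-0.017],[-0.006,0.015,0.2,0,0,0],[-0.005,0.01,0.2,0,0,0],[-0.005,0.01,0.17,0,0,0],[0,0,0,0,0,0]]]' 0;python3 - <<'E'
from kin import *
np.set_printoptions(precision=3,suppress=True)
log(); R=lean(109.9,45,1); g=np.array([.4846,.1165,.056])+.019*R[:,2]
o,p,RR=obs(); print(p,o['wrist_force'],o['q'])
print(togo(g-.0*R[:,2],R))
c=cam("wrist","w12.png"); u=proj(c,[[.4846,.1165,.056],[.4846,.1165,.137],[.4846,.1165,.028]]); print(u)
E
```

```text
time_s: 14.2
eef_pos: [0.4771, 0.1442, 0.0936]
eef_rot: [0.216, 0.757, -0.531, 0.314]
wrist_force: [0.1, 0.1, 0.4]
opening: 1.001
[0.477 0.144 0.094] [0.056 0.13  0.426] [ 0.532  0.402  1.828 -0.829  1.226 -2.535]
(array([-0.031,  0.014,  0.329]), array([-0.002,  0.001, -0.001]))
[[318.661 226.379]
 [318.209 154.42 ]
 [318.757 241.62 ]]
```

View pics/w12.png

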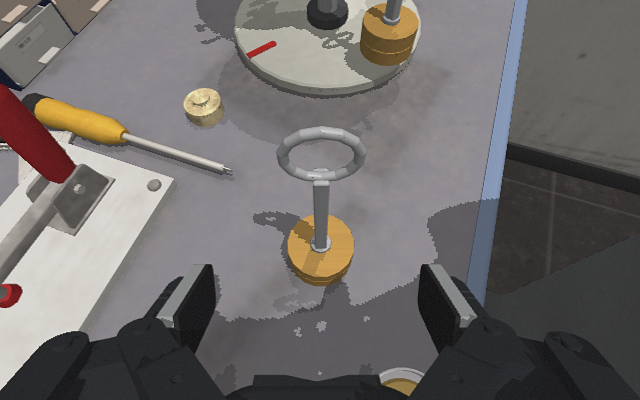

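```bash

python3 -m pendant '[[[-0.016,0.01,0.12,-0.002,0.001,-0.001],[-0.01,0.006,0.14,0,0,0],[-0.005,0.002,0.06,0,0,0],[0,0,0,0,0,0]]]' 0;python3 - <<'E'
from kin import *
np.set_printoptions(precision=3,suppress=True)
log(); R=lean(109.9,45,1); g=np.array([.4846,.1165,.056])+.019*R[:,2]
o,p,RR=obs(); print(p,o['wrist_force'],o['q'])
print(togo(g-.0*R[:,2],R))
c=cam("wrist","w13.png"); u=proj(c,[[.4846,.1165,.056],[.4846,.1165,.137],[.4846,.1165,.028]]); print(u)
E
```

```text
time_s: 14.75
eef_pos: [0.4919, 0.1064, 0.0454]
eef_rot: [0.215, 0.756, -0.531, 0.316]
wrist_force: [0.1, -0.0, 0.7]
opening: 0.998
[0.492 0.106 0.045] [ 0.094 -0.037  0.666] [ 0.455  0.472  1.863 -0.9    1.113 -2.486]
(array([-0.005,  0.017,  0.015]), array([-0.003,  0.   , -0.001]))
[[320.647 266.705]
 [320.97  177.868]
 [320.592 281.679]]
```

View pics/w13.png

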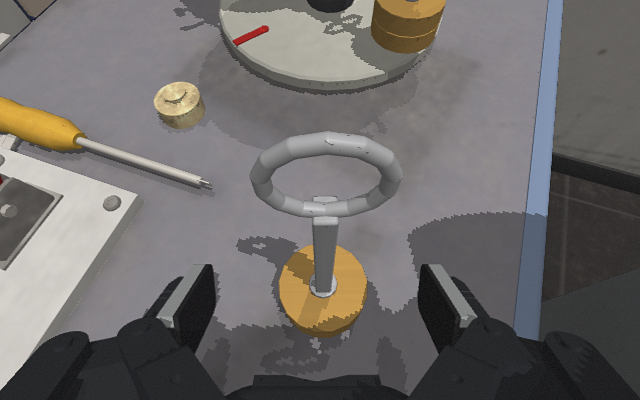

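```bash

python3 -m pendant '[[[-0.005,0.019,0.012,-0.003,0,0],[0,0,0,0,0,0],[0,0,0,0,0,0]]]' 0.65;python3 - <<'E'
from kin import *
np.set_printoptions(precision=3,suppress=True)
log(); R=lean(109.9,45,1); g=np.array([.4846,.1165,.056])+.019*R[:,2]
o,p,RR=obs(); print(p,o['wrist_force'],o['q'])
print(togo(g-.0*R[:,2],R))
c=cam("wrist","w14.png")
E
```

```text
time_s: 15.18
eef_pos: [0.4896, 0.106, 0.0447]
eef_rot: [0.218, 0.756, -0.532, 0.314]
wrist_force: [0.3, -0.1, -0.7]
opening: 0.376
[0.49  0.106 0.045] [ 0.262 -0.066 -0.651] [ 0.456  0.474  1.863 -0.896  1.117 -2.486]
(array([-0.001,  0.006,  0.014]), array([-0.001,  0.001, -0.002]))
```

View pics/w14.png

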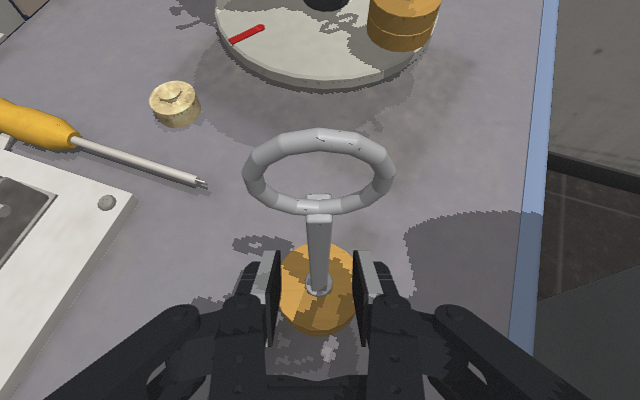

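```bash

python3 -m pendant '[[[0,0.004,0.014,0,0,0],[0,0,0,0,0,0],[0,0,0,0,0,0],[0,0,0,0,0,0],[0,0,0,0,0,0]]]' 1;python3 - <<'E'
from kin import *
np.set_printoptions(precision=3,suppress=True)
log(); R=lean(109.9,45,1); g=np.array([.4846,.1165,.056])+.019*R[:,2]
o,p,RR=obs(); print(p,o['wrist_force'],o['opening'],RR)
print(togo(g-.0*R[:,2],R))
c=cam("wrist","w15.png")
E
```

```text
time_s: 15.85
eef_pos: [0.4896, 0.1038, 0.0427]
eef_rot: [0.217, 0.756, -0.532, 0.314]
wrist_force: [-0.4, 0.5, 0.2]
opening: 0.072
[0.49  0.104 0.043] [-0.41   0.472  0.229] 0.07197558365252535 [[ 0.236 -0.941  0.243]
 [-0.668 -0.339 -0.663]
 [ 0.706 -0.006 -0.708]]
(array([-0.001,  0.002, -0.   ]), array([-0.001,  0.001, -0.002]))
```

View pics/w15.png

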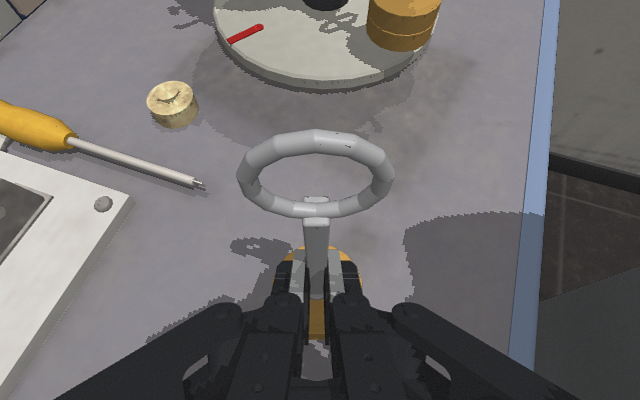

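```bash

python3 -m pendant '[[[0.02,0,-0.02,0,0,0],[0.06,0,-0.06,0,0,0],[0.1,0,-0.1,0,0,0],[0.12,0,-0.12,0,0,0],[0.1,0,-0.1,0,0,0],[0,0,0,0,0,0]]]' 1;python3 - <<'E'
from kin import *
np.set_printoptions(precision=4,suppress=True)
log()
o,p,R=obs(); print(p,o['wrist_force'],o['opening'],R)
p0=np.array([.4896,.1038,.0427]);R0=lean(109.9,45,1); R0=np.array([[.236,-.941,.243],[-.668,-.339,-.663],[.706,-.006,-.708]])
et=R0.T@(np.array([.4846,.116,.137])-p0); print("eye in tool",et)
c=cam("wrist","w16.png"); print(p+R@et, proj(c,p+R@et))
E
```

```text
time_s: 16.65
eef_pos: [0.4878, 0.1036, 0.1613]
eef_rot: [0.217, 0.756, -0.533, 0.313]
wrist_force: [-0.4, -0.1, -3.3]
opening: 0.07
[0.4878 0.1036 0.1613] [-0.4143 -0.0568 -3.2582] 0.07005036038844491 [[ 0.2374 -0.9409  0.2415]
 [-0.6698 -0.3386 -0.6609]
 [ 0.7036 -0.0049 -0.7106]]
eye in tool [ 0.0572  0.     -0.0761]
[0.4831 0.1155 0.2556] [[311.1894 176.4419]]
```

View pics/w16.png

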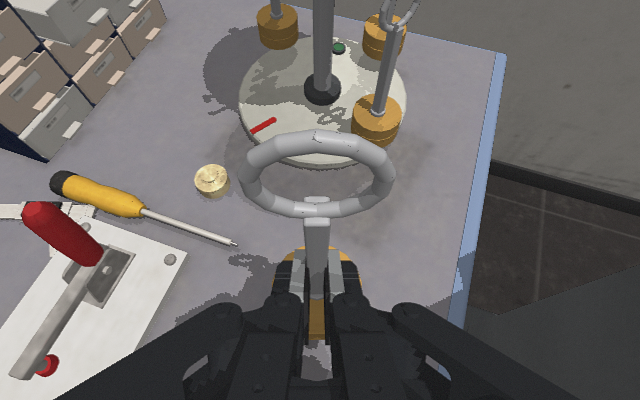

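```bash

python3 -m pendant '[[[0,0,0,-0.02,0,0.02],[0,0,0,-0.0351,0,0.0355],[0,0,0,-0.0351,0,0.0355],[0,0,0,-0.0351,0,0.0355],[0,0,0,-0.0351,0,0.0355],[0,0,0,-0.0351,0,0.0355],[0,0,0,-0.015,0,0.015],[0,0,0,0,0,0]]]' 1;python3 - <<'E'
from kin import *
np.set_printoptions(precision=4,suppress=True)
log()
o,p,R=obs(); print(p,o['wrist_force'],o['opening'],R,o['q'])
et=np.array([.0572,0,-.0761]); RT=lean(56,45,1); u=np.array([np.cos(np.radians(56)),np.sin(np.radians(56)),0])
H=np.array([.6143,-.0561,.187])
for out,up in((.08,.05),(.045,.006)):
    e=H+u*out+[0,0,up]; t=e-RT@et; print(out,up,t,togo(t,RT), "world", t-p)
k,r=fit(); print(k, np.abs(r.fun).max())
for out,up in((.08,.05),(.045,.006),(0,-.012)):
    t=H+u*out+[0,0,up]-RT@et; print(ik(t,RT,k,o['q']))
E
```

```text
time_s: 17.7
eef_pos: [0.4796, 0.1018, 0.1463]
eef_rot: [-0.347, -0.423, 0.82, -0.171]
wrist_force: [0.1, 0.2, -3.4]
opening: 0.073
[0.4796 0.1018 0.1463] [ 0.0627  0.2086 -3.4344] 0.0727981303736174 [[-0.4025 -0.8117 -0.4233]
 [-0.5742  0.584  -0.5738]
 [ 0.7129  0.0121 -0.7011]] [ 0.2724  0.5993  1.3988 -0.4666  1.7935 -2.1993]
0.08 0.05 [ 0.6516 -0.0009  0.1427] (array([-0.0642, -0.9977, -0.0568]), array([ 0.0096, -0.0026, -0.0041])) world [ 0.1719 -0.1026 -0.0036]
0.045 0.006 [ 0.632  -0.0299  0.0987] (array([-0.0983, -1.0057,  0.2221]), array([ 0.0096, -0.0026, -0.0041])) world [ 0.1524 -0.1317 -0.0476]
[ 0.1178  0.3132  0.4386 -0.      0.5145  0.0856  0.3392  0.    ] 0.0002360328098638398
(array([ 0.1009,  0.8485,  0.9939, -0.5952,  1.8196, -2.44  ]), np.float64(2.2276624989103766e-11))
(array([ 0.0664,  0.8426,  1.0995, -0.6003,  1.7187, -2.4105]), np.float64(5.551115123125783e-15))
(array([ 0.0187,  0.8015,  1.2118, -0.6186,  1.6353, -2.4056]), np.float64(1.54715684708151e-10))
```

```bash

python3 -m pendant '[[[-0.01,-0.1,-0.01,0.0096,-0.0026,-0.0041],[-0.01,-0.2,-0.01,0,0,0],[-0.012,-0.22,-0.012,0,0,0],[-0.012,-0.22,-0.012,0,0,0],[-0.012,-0.2,-0.012,0,0,0],[0,-0.1,0,0,0,0],[0,0,0,0,0,0]]]' 1;python3 - <<'E'
from kin import *
np.set_printoptions(precision=4,suppress=True)
log()
o,p,R=obs(); print(p,o['wrist_force'],o['opening'],o['q'])
et=np.array([.0572,0,-.0761]); RT=lean(56,45,1); u=np.array([np.cos(np.radians(56)),np.sin(np.radians(56)),0])
H=np.array([.6143,-.0561,.187])
for out,up in((.08,.05),(.045,.006)):
    e=H+u*out+[0,0,up]; t=e-RT@et; print(out,up,t,togo(t,RT), "world", t-p)
c=cam("wrist","w17.png"); print(proj(c,[p+R@et,H,H+u*.014+[0,0,.0145]]))
E
```

```text
time_s: 18.58
eef_pos: [0.6684, -0.0044, 0.1428]
eef_rot: [-0.337, -0.443, 0.81, -0.185]
wrist_force: [0.5, 0.1, -3.3]
opening: 0.073
[ 0.6684 -0.0044  0.1428] [ 0.5305  0.0701 -3.3148] 0.07296054764563907 [ 0.0999  0.8781  0.9456 -0.6126  1.8235 -2.472 ]
0.08 0.05 [ 0.6516 -0.0009  0.1427] (array([0.0214, 0.0803, 0.0216]), array([-0.0055, -0.0012,  0.0053])) world [-0.0168  0.0035 -0.    ]
0.045 0.006 [ 0.632  -0.0299  0.0987] (array([-0.0116,  0.0846,  0.3007]), array([-0.0055, -0.0012,  0.0053])) world [-0.0364 -0.0255 -0.044 ]
[[315.0557 179.2098]
 [351.623   80.1228]
 [355.257   78.213 ]]
```

View pics/w17.png

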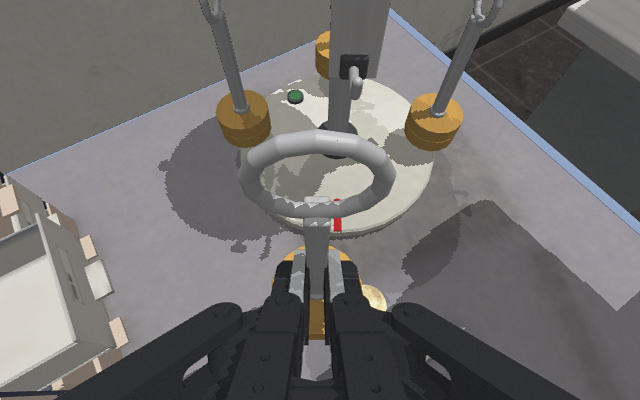

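```bash

python3 -m pendant '[[[0.01,0.045,0.01,-0.0055,-0.001,0.0053],[0.01,0.035,0.01,0,0,0],[0,0,0,0,0,0]]]' 1;python3 - <<'E'
from kin import *
np.set_printoptions(precision=4,suppress=True)
log()
o,p,R=obs(); print(p,o['wrist_force'],o['opening'])
et=np.array([.0572,0,-.0761]); RT=lean(56,45,1); u=np.array([np.cos(np.radians(56)),np.sin(np.radians(56)),0])
H=np.array([.6143,-.0561,.187])
for out,up in((.08,.05),(.045,.006)):
    e=H+u*out+[0,0,up]; t=e-RT@et; print(out,up,t,togo(t,RT), "world", t-p)
c=cam("wrist","w18.png"); print(proj(c,[p+R@et,H,H+u*.014+[0,0,.0145],[.6109,-.0603,.019]]))
im=c["pixels"];cv2.imwrite("pics/w18a.png",cv2.resize(im[20:240,220:420],None,fx=2.7,fy=2.7,interpolation=cv2.INTER_CUBIC))
E
```

```text
time_s: 19.0
eef_pos: [0.6482, 0.0029, 0.1427]
eef_rot: [-0.339, -0.435, 0.815, -0.179]
wrist_force: [-0.3, -0.2, -2.9]
opening: 0.07
[0.6482 0.0029 0.1427] [-0.3082 -0.2051 -2.9196] 0.07039819829828209
0.08 0.05 [ 0.6516 -0.0009  0.1427] (array([ 0.0046, -0.0244,  0.0044]), array([ 0.0001, -0.0006,  0.0012])) world [ 0.0034 -0.0038  0.    ]
0.045 0.006 [ 0.632  -0.0299  0.0987] (array([-0.0278, -0.0246,  0.2836]), array([ 0.0001, -0.0006,  0.0012])) world [-0.0162 -0.0328 -0.044 ]
[[315.166  179.2203]
 [306.3361  87.2428]
 [305.0495  86.3162]
 [311.1895 219.1099]]
```

View pics/w18a.png

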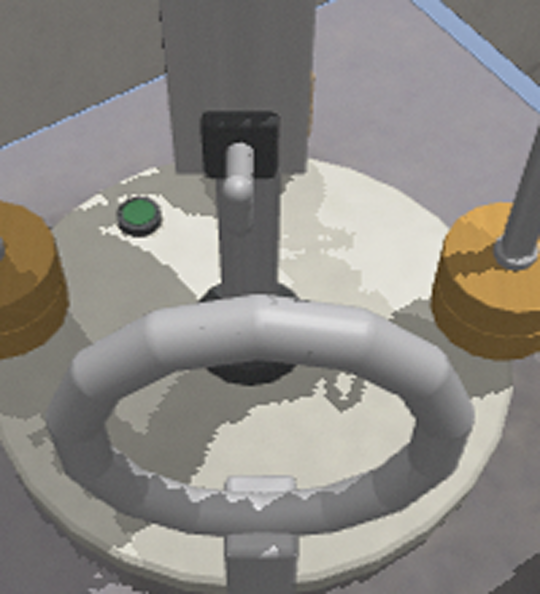

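```bash

python3 -m pendant '[[[-0.006,-0.012,0.06,0,0,0.001],[-0.008,-0.006,0.08,0,0,0],[-0.008,-0.006,0.08,0,0,0],[-0.006,0,0.06,0,0,0],[0,0,0,0,0,0]]]' 1;python3 - <<'E'
from kin import *
np.set_printoptions(precision=4,suppress=True)
log()
o,p,R=obs(); print(p,o['wrist_force'],o['opening'])
et=np.array([.0572,0,-.0761]); RT=lean(56,45,1); u=np.array([np.cos(np.radians(56)),np.sin(np.radians(56)),0])
H=np.array([.6143,-.0561,.187])
for out,up in((.045,.006),(0,.006)):
    e=H+u*out+[0,0,up]; t=e-RT@et; print(out,up,t,togo(t,RT), "world", t-p)
c=cam("wrist","w19.png"); print(proj(c,[p+R@et,H,H+u*.014+[0,0,.0145],[.6109,-.0603,.019]]))
im=c["pixels"];cv2.imwrite("pics/w19a.png",cv2.resize(im[20:240,220:420],None,fx=2.7,fy=2.7,interpolation=cv2.INTER_CUBIC))
cam("scene","s19.png");cam("top","t19.png")
E
```

```text
time_s: 19.68
eef_pos: [0.6305, -0.0325, 0.0951]
eef_rot: [-0.339, -0.434, 0.815, -0.179]
wrist_force: [0.2, 0.5, -3.9]
opening: 0.069
[ 0.6305 -0.0325  0.0951] [ 0.1988  0.4591 -3.9362] 0.06938774022934502
0.045 0.006 [ 0.632  -0.0299  0.0987] (array([ 0.0024,  0.0012, -0.0236]), array([ 0.0005, -0.0009,  0.0003])) world [0.0015 0.0026 0.0037]
0 0.006 [ 0.6068 -0.0672  0.0987] (array([0.1611, 0.0011, 0.1359]), array([ 0.0005, -0.0009,  0.0003])) world [-0.0237 -0.0347  0.0037]
[[315.1912 179.2556]
 [316.5927  67.0272]
 [316.7219  61.125 ]
 [316.8629 241.1419]]
```

View pics/w19a.png

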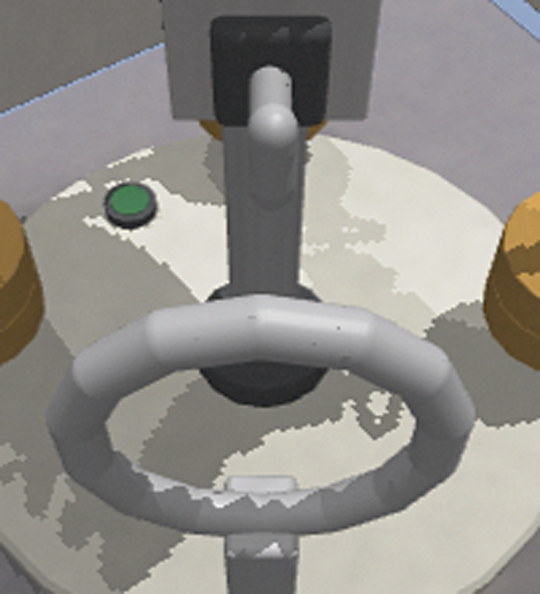

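View pics/s19.png

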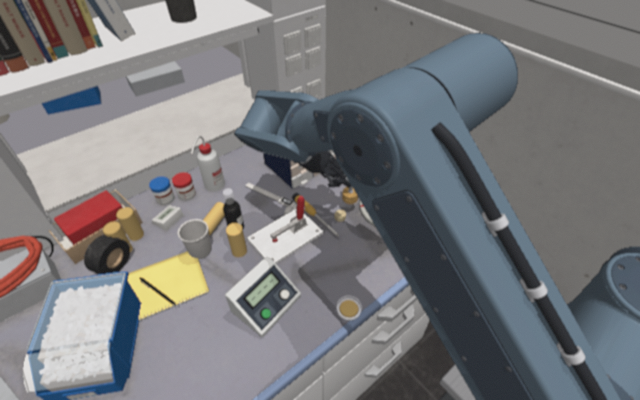

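```bash

python3 -m pendant '[[[0.002,0.01,-0.024,0.0005,-0.001,0],[0.035,0,0.035,0,0,0],[0.035,0,0.035,0,0,0],[0,0,0,0,0,0]]]' 1;python3 - <<'E'
from kin import *
np.set_printoptions(precision=4,suppress=True)
log()
o,p,R=obs(); print(p,o['wrist_force'],o['opening'])
et=np.array([.0572,0,-.0761]); RT=lean(56,45,1); u=np.array([np.cos(np.radians(56)),np.sin(np.radians(56)),0])
H=np.array([.6143,-.0561,.187])
for out,up in((.0,-.012),(0,.006)):
    e=H+u*out+[0,0,up]; t=e-RT@et; print(out,up,t,togo(t,RT), "world", t-p)
c=cam("wrist","w20.png"); print(proj(c,[p+R@et,H,H+u*.014+[0,0,.0145],[.6109,-.0603,.019]]), (p+R@et-H)@u,p+R@et-H)
im=c["pixels"];cv2.imwrite("pics/w20a.png",cv2.resize(im[20:240,220:420],None,fx=2.7,fy=2.7,interpolation=cv2.INTER_CUBIC))
E
```

```text
time_s: 20.32
eef_pos: [0.6215, -0.0445, 0.1024]
eef_rot: [-0.335, -0.434, 0.816, -0.181]
wrist_force: [-0.6, -0.3, -3.0]
opening: 0.073
[ 0.6215 -0.0445  0.1024] [-0.5853 -0.2844 -3.0081] 0.07286445659124494
0.0 -0.012 [ 0.6068 -0.0672  0.0807] (array([ 0.0197, -0.0016,  0.1722]), array([-0.0018,  0.0014, -0.0005])) world [-0.0147 -0.0227 -0.0217]
0 0.006 [ 0.6068 -0.0672  0.0987] (array([ 0.0831, -0.0021,  0.1083]), array([-0.0018,  0.0014, -0.0005])) world [-0.0147 -0.0227 -0.0037]
[[315.1848 179.2152]
 [312.5592 121.1333]
 [311.2646 127.3205]
 [316.7185 262.7308]] 0.02663920552233904 [0.014  0.0227 0.0097]
```

View pics/w20a.png

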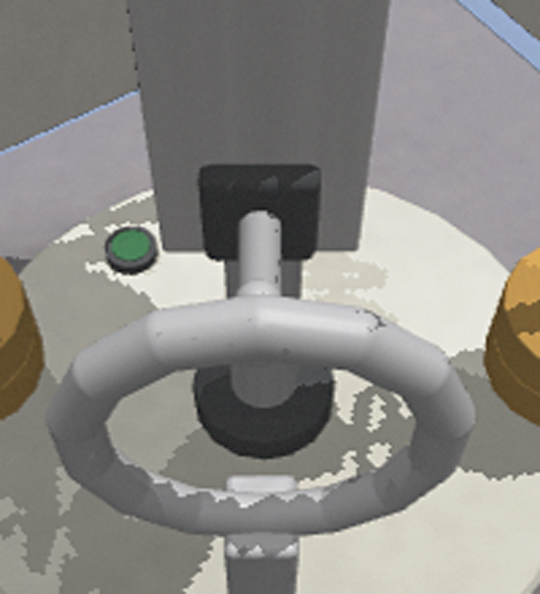

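```bash

python3 -m pendant '[[[-0.013,-0.001,0.014,-0.002,0.001,0],[0.01,0,0.01,0,0,0],[0,0,0,0,0,0]]]' 1;cat > st.py <<'E'
from kin import *
import sys
np.set_printoptions(precision=4,suppress=True)
log()
o,p,R=obs(); print(p,o['wrist_force'],o['torque'],o['opening'])
et=np.array([.0572,0,-.0761]); RT=lean(56,45,1); a=np.radians(56);u=np.array([np.cos(a),np.sin(a),0]);l=np.array([-np.sin(a),np.cos(a),0])
H=np.array([.6143,-.0561,.187])
d=p+R@et-H; print("eye-H out,lat,up mm",1000*np.array([d@u,d@l,d[2]]))
for out,up in((.0,-.012),(0,.006)):
    e=H+u*out+[0,0,up]; t=e-RT@et; print(out,up,*togo(t,RT))
if len(sys.argv)>1:
    c=cam("wrist",sys.argv[1]+".png");im=c["pixels"];cv2.imwrite("pics/"+sys.argv[1]+"a.png",cv2.resize(im[20:240,220:420],None,fx=2.7,fy=2.7,interpolation=cv2.INTER_CUBIC))
E
python3 st.py w21
```

```text
time_s: 20.75
eef_pos: [0.6202, -0.0469, 0.098]
eef_rot: [-0.337, -0.433, 0.816, -0.179]
wrist_force: [-0.2, -0.2, -3.6]
opening: 0.072
[ 0.6202 -0.0469  0.098 ] [-0.1632 -0.1676 -3.6138] [ 0.6051 -0.4025 -0.0437] 0.07183884089812517
eye-H out,lat,up mm [24.2272  0.2336  5.3056]
0.0 -0.012 [ 0.0251 -0.0014  0.1472] [ 0.0003  0.0004 -0.0004]
0 0.006 [ 0.0887 -0.0014  0.0834] [ 0.0003  0.0004 -0.0004]
```

View pics/w21a.png

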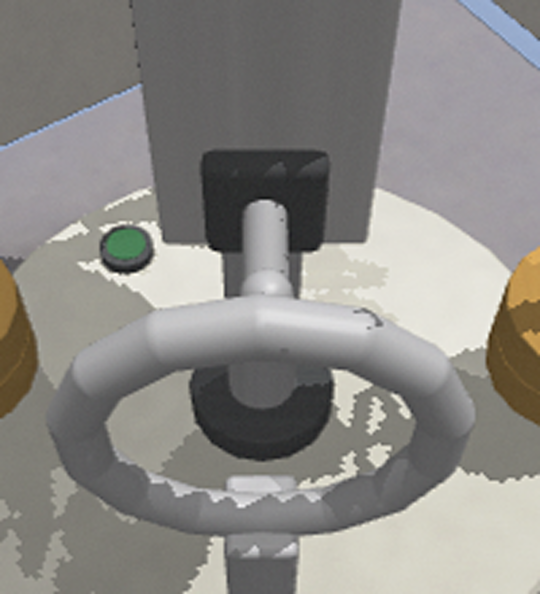

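```bash

python3 -m pendant '[[[0.03,0,0.028,0,0,0],[0,0,0,0,0,0]]]' 1;python3 st.py w22
```

```text
time_s: 21.05
eef_pos: [0.6153, -0.0539, 0.0982]
eef_rot: [-0.338, -0.433, 0.816, -0.179]
wrist_force: [-0.2, -0.6, -2.9]
opening: 0.068
[ 0.6153 -0.0539  0.0982] [-0.2075 -0.6307 -2.8701] [ 0.6653 -0.347  -0.009 ] 0.06812587967236645
eye-H out,lat,up mm [15.6179  0.3645  5.4285]
0.0 -0.012 [-0.0059 -0.002   0.1172] [ 0.0003  0.0004 -0.0003]
0 0.006 [ 0.0577 -0.002   0.0534] [ 0.0003  0.0004 -0.0003]
```

View pics/w22a.png

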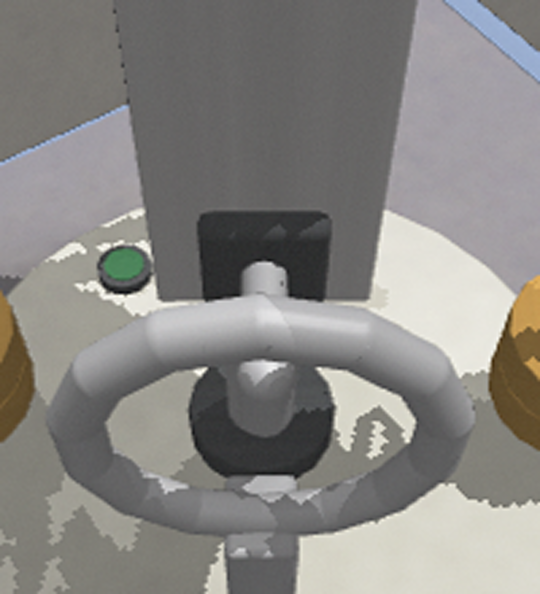

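```bash

python3 -m pendant '[[[0.03,-0.001,0.027,0,0,0],[0,0,0,0,0,0]]]' 1;python3 st.py w23
```

```text
time_s: 21.35
eef_pos: [0.6109, -0.0609, 0.0988]
eef_rot: [-0.337, -0.433, 0.816, -0.179]
wrist_force: [-0.5, -0.1, -4.2]
opening: 0.07
[ 0.6109 -0.0609  0.0988] [-0.4907 -0.1265 -4.1847] [ 0.62   -0.4014 -0.0164] 0.06981241295075022
eye-H out,lat,up mm [7.3435 0.1577 6.0407]
0.0 -0.012 [-0.0371 -0.0007  0.0902] [ 0.0002  0.0005 -0.0003]
0 0.006 [ 0.0264 -0.0008  0.0265] [ 0.0002  0.0005 -0.0003]
```

View pics/w23a.png

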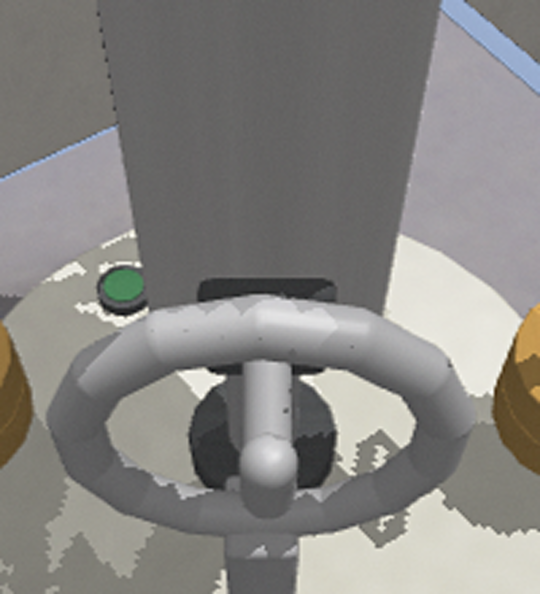

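```bash

python3 -m pendant '[[[0.025,-0.001,0.024,0,0,0],[0,0,0,0,0,0]]]' 1;python3 st.py w24
```

```text
time_s: 21.65
eef_pos: [0.6072, -0.0668, 0.099]
eef_rot: [-0.337, -0.433, 0.816, -0.179]
wrist_force: [0.1, 0.1, -3.3]
opening: 0.071
[ 0.6072 -0.0668  0.099 ] [ 0.1472  0.0583 -3.2578] [ 0.5507 -0.4286  0.0224] 0.0711382186538481
eye-H out,lat,up mm [ 0.3096 -0.0754  6.2412]
0.0 -0.012 [-0.0625  0.0006  0.0663] [ 0.0001  0.0006 -0.0003]
0 0.006 [0.001  0.0006 0.0025] [ 0.0001  0.0006 -0.0003]
```

View pics/w24a.png

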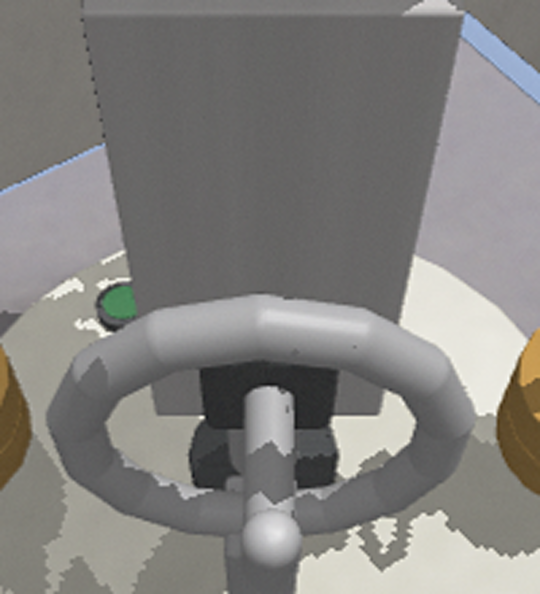

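```bash

python3 -m pendant '[[[-0.02,0,0.021,0,0,0],[-0.02,0,0.021,0,0,0],[-0.012,0,0.013,0,0,0],[0,0,0,0,0,0]]]' 1;python3 st.py w25
```

```text
time_s: 22.2
eef_pos: [0.607, -0.0666, 0.0821]
eef_rot: [-0.337, -0.434, 0.816, -0.179]
wrist_force: [0.0, -0.8, -4.4]
opening: 0.072
[ 0.607  -0.0666  0.0821] [ 0.018  -0.8278 -4.402 ] [ 0.5747 -0.363   0.0255] 0.07223509551151946
eye-H out,lat,up mm [  0.4024   0.1794 -10.6252]
0.0 -0.012 [-0.0026 -0.001   0.0069] [ 0.0001  0.0007 -0.    ]
0 0.006 [ 0.0609 -0.001  -0.0569] [ 0.0001  0.0007 -0.    ]
```

View pics/w25a.png

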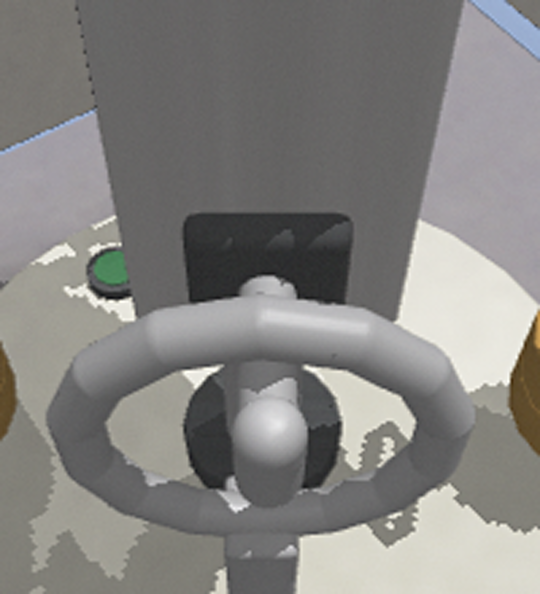

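```bash

python3 -m pendant '[[[-0.003,0,0.003,0,0,0],[0,0,0,0,0,0]]]' 1;python3 st.py; python3 -m pendant '[[[-0.003,0,0.004,0,0,0],[0,0,0,0,0,0]]]' 1;python3 st.py
```

```text
time_s: 22.5
eef_pos: [0.6073, -0.0665, 0.0817]
eef_rot: [-0.337, -0.434, 0.816, -0.179]
wrist_force: [0.8, -1.0, -2.4]
opening: 0.07
[ 0.6073 -0.0665  0.0817] [ 0.8334 -1.0127 -2.4353] [ 0.5836 -0.4409 -0.0061] 0.06989467729014004
eye-H out,lat,up mm [  0.5609   0.0164 -11.0341]
0.0 -0.012 [-0.0005  0.0002  0.0061] [-0.0001  0.0008 -0.0002]
0 0.006 [ 0.063   0.0001 -0.0577] [-0.0001  0.0008 -0.0002]
time_s: 22.75
eef_pos: [0.6074, -0.0667, 0.081]
eef_rot: [-0.337, -0.434, 0.816, -0.18]
wrist_force: [-0.1, 0.5, -3.6]
opening: 0.069
[ 0.6074 -0.0667  0.081 ] [-0.1277  0.5074 -3.5669] [ 0.5823 -0.3723  0.0316] 0.06922805362714265
eye-H out,lat,up mm [  0.4907  -0.1355 -11.7032]
0.0 -0.012 [0.0017 0.0012 0.0035] [-0.0002  0.0008 -0.0003]
0 0.006 [ 0.0652  0.0011 -0.0603] [-0.0002  0.0008 -0.0003]
```

```bash

for i in 1; do python3 -m pendant '[[[-0.003,0,0.004,0,0,0],[0,0,0,0,0,0]]]' 1;python3 st.py; done;  python3 -m pendant '[[[-0.003,0,0.004,0,0,0],[0,0,0,0,0,0]]]' 1;python3 st.py
```

```text
time_s: 23.0
eef_pos: [0.6076, -0.0669, 0.0808]
eef_rot: [-0.337, -0.433, 0.816, -0.18]
wrist_force: [-0.7, 0.4, -1.9]
opening: 0.07
[ 0.6076 -0.0669  0.0808] [-0.7338  0.3973 -1.9496] [ 0.5118 -0.3573 -0.0238] 0.0695187789529062
eye-H out,lat,up mm [  0.4082  -0.2835 -11.9489]
0.0 -0.012 [0.0021 0.0023 0.0023] [-0.0004  0.0007 -0.0005]
0 0.006 [ 0.0656  0.0022 -0.0615] [-0.0004  0.0007 -0.0005]
time_s: 23.25
eef_pos: [0.6077, -0.0671, 0.0806]
eef_rot: [-0.336, -0.433, 0.816, -0.18]
wrist_force: [-0.4, 0.5, -0.6]
opening: 0.067
[ 0.6077 -0.0671  0.0806] [-0.3852  0.5073 -0.5875] [ 0.4039 -0.245  -0.1006] 0.06720762563251571
eye-H out,lat,up mm [  0.38    -0.4493 -12.0742]
0.0 -0.012 [0.0024 0.0036 0.0016] [-0.0006  0.0006 -0.0008]
0 0.006 [ 0.0659  0.0034 -0.0621] [-0.0006  0.0006 -0.0008]
```

```bash

python3 -m pendant '[[[0,0,0,0,0,0],[0,0,0,0,0,0],[0,0,0,0,0,0]]]' 0.5;python3 st.py w26
```

```text
time_s: 23.62
eef_pos: [0.608, -0.0674, 0.0809]
eef_rot: [-0.336, -0.433, 0.816, -0.181]
wrist_force: [-0.2, -0.2, -1.8]
opening: 0.502
[ 0.608  -0.0674  0.0809] [-0.2322 -0.23   -1.7609] [ 0.2742 -0.2213  0.0451] 0.5024420418952862
eye-H out,lat,up mm [  0.3433  -0.7642 -11.7739]
0.0 -0.012 [0.0012 0.0056 0.0026] [-0.0008  0.0006 -0.0009]
0 0.006 [ 0.0647  0.0052 -0.0612] [-0.0008  0.0006 -0.0009]
```

View pics/w26.png

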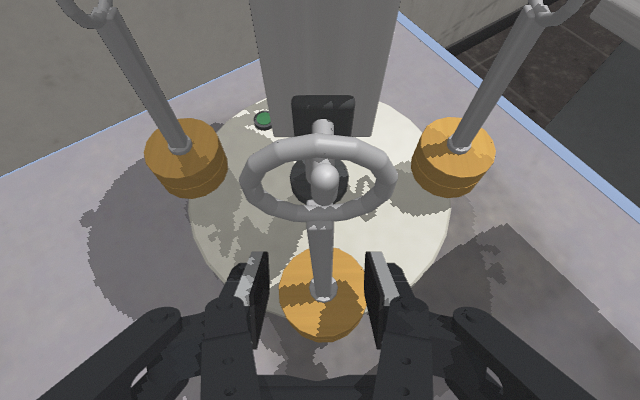

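```bash

python3 -m pendant '[[[0,0.003,-0.03,0,0,0],[0,0,-0.06,0,0,0],[0,0,-0.12,0,0,0],[0,0,-0.2,0,0,0],[0,0,-0.2,0,0,0],[0,0,0,0,0,0]]]' 0.5;python3 st.py w27
```

```text
time_s: 24.42
eef_pos: [0.658, 0.0087, 0.1727]
eef_rot: [-0.335, -0.433, 0.817, -0.181]
wrist_force: [-0.2, -0.4, -0.2]
opening: 0.498
[0.658  0.0087 0.1727] [-0.1682 -0.4497 -0.1542] [ 0.251  -0.1771  0.0064] 0.49766742219838445
eye-H out,lat,up mm [91.1155  0.4593 80.0537]
0.0 -0.012 [0.0006 0.0023 0.6487] [-0.0011  0.0012 -0.0011]
0 0.006 [0.064  0.0019 0.5848] [-0.0011  0.0012 -0.0011]
```

View pics/w27.png

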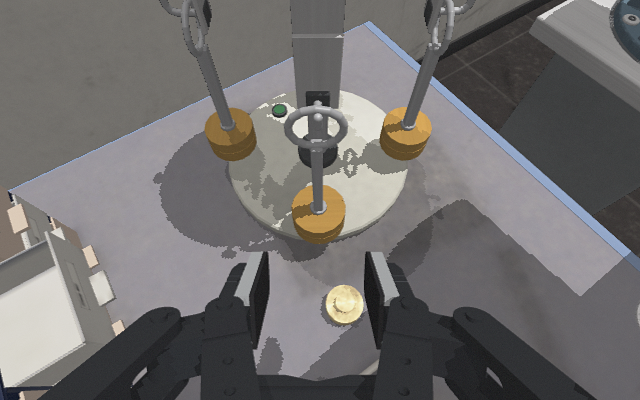

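```bash
python3 - <<'E'
from kin import *
np.set_printoptions(precision=3,suppress=True)
k,r=fit(); q0=obs()[0]['q']; print(q0)
yaw=np.arctan2(.0122,.0632); print("timer yaw",yaw)
f=-np.array([np.cos(yaw),np.sin(yaw),0]); n=np.cos(np.radians(35))*np.array([0,0,1])+np.sin(np.radians(35))*f
z=-n
def key(roll):
    y=np.array([-np.sin(yaw),np.cos(yaw),0]); x=np.cross(y,z); R=np.c_[x,y,z]; return R@rz(np.radians(roll))
for roll in range(-180,180,45):
    R=key(roll); print(roll,[np.r_[q,e] for q,e in [ik(np.array([.5,.345,.04])+.1*n,R,k,s) for s in(q0,np.array([.4,.3,1.6,0,1.,-1.5]),np.array([.4,.3,1.6,0,1.,1.5]))] if e<1e-3][:1])
print(key(0)); 
for roll in (0,-90,-45): print(roll,togo(np.array([.5,.345,.04])+.15*n,key(roll)))
E
```

```text
[ 0.111  0.835  0.956 -0.598  1.865 -2.459]
timer yaw 0.19069243050859558
-180 [array([ 0.56 , -0.03 ,  2.176, -0.481,  0.463,  2.314,  0.   ])]
-135 [array([ 0.56 , -0.03 ,  2.176, -0.481,  0.463,  3.1  ,  0.   ])]
-90 [array([ 0.56 , -0.03 ,  2.176, -0.481,  0.463, -2.398,  0.   ])]
-45 [array([ 0.56 , -0.03 ,  2.176, -0.481,  0.463, -1.613,  0.   ])]
0 [array([ 0.56 , -0.03 ,  2.176, -0.481,  0.463, -0.827,  0.   ])]
45 [array([ 0.56 , -0.03 ,  2.176, -0.481,  0.463, -0.042,  0.   ])]
90 [array([ 0.56 , -0.03 ,  2.176, -0.481,  0.463,  0.743,  0.   ])]
135 [array([ 0.56 , -0.03 ,  2.176, -0.481,  0.463,  1.529,  0.   ])]
[[-0.804 -0.19   0.563]
 [-0.155  0.982  0.109]
 [-0.574  0.    -0.819]]
0 (array([-0.489,  1.898, -0.437]), array([-0.024, -0.419,  0.27 ]))
-90 (array([-0.489,  1.898, -0.437]), array([ 0.273, -0.306, -0.16 ]))
-45 (array([-0.489,  1.898, -0.437]), array([ 0.133, -0.383,  0.055]))
```

```bash

python3 -m pendant '[[[0.1,0,-0.1,0,0,0],[0.17,0,-0.17,0,0,0],[0.17,0.05,-0.17,0,0,0],[0,0.2,0,-0.0025,-0.044,0.0285],[0,0.25,0,-0.0025,-0.044,0.0285],[0,0.25,0,-0.0025,-0.044,0.0285],[0,0.25,0,-0.0025,-0.044,0.0285],[0,0,0,0,0,0]]]' 1; python3 - <<'E'
from kin import *
np.set_printoptions(precision=3,suppress=True)
log(); o,p,R=obs(); print(p,o['q'],o['wrist_force'])
yaw=.1907
f=-np.array([np.cos(yaw),np.sin(yaw),0]); n=np.cos(np.radians(35))*np.array([0,0,1])+np.sin(np.radians(35))*f
z=-n;y=np.array([-np.sin(yaw),np.cos(yaw),0]); x=np.cross(y,z); RK=np.c_[x,y,z]
print(togo(np.array([.5,.345,.04])+.15*n,RK),np.array([.5,.345,.04])+.15*n)
cam("wrist","w28.png");cam("scene","s28.png");cam("top","t28.png")
E
```

```text
time_s: 25.48
eef_pos: [0.4977, 0.1344, 0.288]
eef_rot: [-0.068, -0.301, 0.946, -0.096]
wrist_force: [1.6, -0.5, -0.2]
opening: 0.0
[0.498 0.134 0.288] [ 0.172  0.103  1.558 -0.209  1.591 -2.008] [ 1.587 -0.521 -0.204]
(array([-0.325,  1.105,  0.421]), array([-0.015, -0.24 ,  0.149])) [0.416 0.329 0.163]
```

View pics/s28.png

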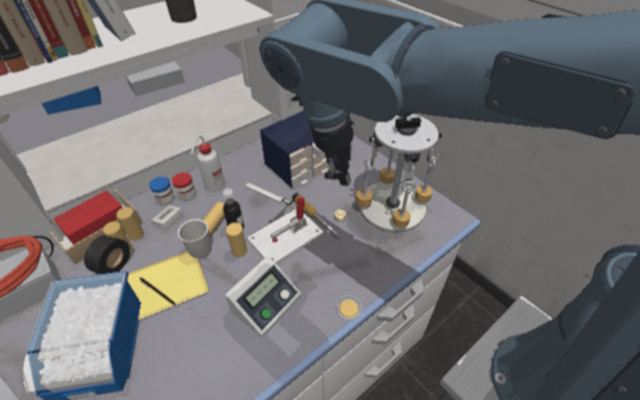

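```bash

python3 -m pendant '[[[-0.05,0.15,0,-0.003,-0.048,0.03],[-0.05,0.15,0,-0.003,-0.048,0.03],[0,0.15,0,-0.003,-0.048,0.03],[0,0.15,0,-0.003,-0.048,0.03],[0,0.15,0,-0.003,-0.048,0.03],[0,0,0,0,0,0]]]' 1; cat > ky.py <<'E'
from kin import *
import sys
np.set_printoptions(precision=4,suppress=True)
log(); o,p,R=obs(); print(p,o['q'],o['wrist_force'])
yaw=.1907
f=-np.array([np.cos(yaw),np.sin(yaw),0]); n=np.cos(np.radians(35))*np.array([0,0,1])+np.sin(np.radians(35))*f
z=-n;y=np.array([-np.sin(yaw),np.cos(yaw),0]); x=np.cross(y,z); RK=np.c_[x,y,z]
E
python3 - <<'E'
from ky import *
print(togo(np.array([.5,.345,.04])+.15*n,RK),np.array([.5,.345,.04])+.15*n)
c=cam("wrist","w29.png"); print(proj(c,[[.4955,.3755,.0405],[.5076,.3125,.042]]))
E
```

```text
time_s: 26.38
eef_pos: [0.466, 0.2766, 0.2689]
eef_rot: [0.307, -0.08, 0.948, 0.028]
wrist_force: [-0.8, -0.1, -0.1]
opening: -0.005
[0.466  0.2766 0.2689] [ 0.3989 -0.3386  2.1033 -0.1868  0.7709 -1.2468] [-0.8486 -0.1339 -0.1339]
(array([0.4774, 0.2968, 0.3107]), array([-0.0026,  0.005 , -0.0063])) [0.4155 0.3287 0.1629]
[[408.2608  67.4946]
 [344.3436  69.6613]]
```

View pics/w29.png

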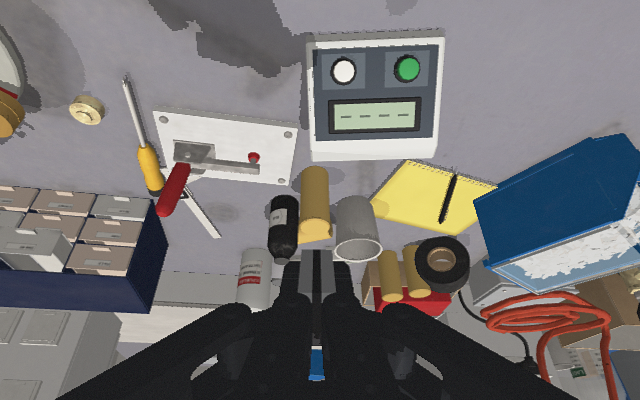

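```bash

python3 -m pendant '[[[0.16,0.06,0.1,-0.0026,0.005,-0.006],[0.16,0.06,0.1,0,0,0],[0.16,0.03,0.1,0,0,0],[0,0,0,0,0,0]]]' 1; python3 - <<'E'
from ky import *
Kw=np.array([.5076,.3125,.042]); print(togo(Kw+.08*n,RK))
c=cam("wrist","w30.png"); print(proj(c,[[.4955,.3755,.0405],[.5076,.3125,.042]]))
im=c["pixels"];H,S,V=cv2.split(cv2.cvtColor(im,cv2.COLOR_BGR2HSV))
for a,ce,b in blobs((H>50)&(H<85)&(S>110),50): print("green",a,ce,b)
for a,ce,b in blobs((V>200)&(S<30),50): print("white",a,ce,b)
E
```

```text
time_s: 26.92
eef_pos: [0.4293, 0.2964, 0.17]
eef_rot: [0.301, -0.09, 0.949, 0.024]
wrist_force: [-0.6, -0.4, -0.3]
opening: -0.0
[0.4293 0.2964 0.17  ] [ 0.4963 -0.2258  2.229  -0.3402  0.5755 -1.0314] [-0.5753 -0.4143 -0.324 ]
(array([0.0409, 0.0079, 0.3533]), array([-0.0028,  0.001 ,  0.0007]))
[[389.8089 166.6593]
 [319.6721 167.5431]]
green 439 [389.08 168.36] [377 157  25  24]
white 4074 [354.52 206.7 ] [279 136 150 119]
white 358 [318.56 170.06] [308 160  22  21]
white 127 [ 93.58 191.15] [ 81 167  28  53]
white 4877 [204.03 217.65] [116 190 158  64]
white 277 [177.07 277.21] [158 259  40  35]
white 66 [100.48 284.47] [ 89 283  24   4]
white 105 [629.37 325.97] [619 319  20  14]
white 736 [560.5  343.29] [517 331  87  24]
white 98 [611.65 336.27] [598 332  26  10]
```

View pics/w30.png

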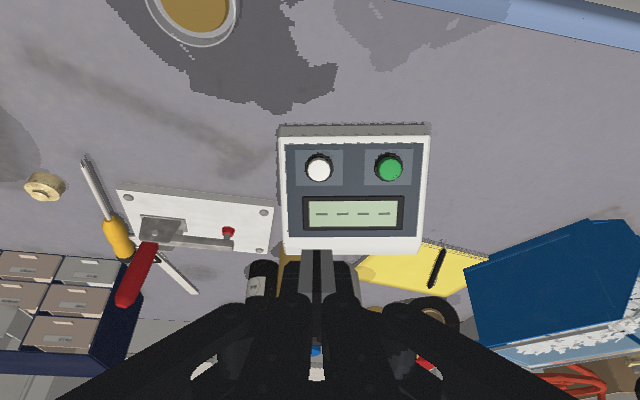

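```bash

python3 - <<'E'
from ky import *
c=cam("wrist")
R1=np.array([[-1,.002,.005],[.002,1,-.001],[-.005,-.001,-1]]);p1=np.array([.46062,.19179,.37936]); w1=camat(c,p,R,p1,R1)
im1=cv2.imread("pics/w1.png");im=c["pixels"]
def cent(im,box,kind):
    x0,y0,x1,y1=box;H,S,V=cv2.split(cv2.cvtColor(im,cv2.COLOR_BGR2HSV)); m=((H>50)&(H<85)&(S>110)) if kind=='g' else ((V>170)&(S<40))
    a,ce,b=max(blobs(m[y0:y1,x0:x1],20),key=lambda q:q[0]); return ce+[x0,y0],b
from bench import imaging
s,t=cam("scene"),cam("top")
gw1,_=cent(im1,(434,159,454,178),'g'); ww1,_=cent(im1,(391,168,409,187),'w'); g30,_=cent(im,(370,150,410,185),'g'); w30,_=cent(im,(303,154,334,186),'w')
print(gw1,ww1,g30,w30)
G=tri([(w1,gw1),(c,g30)]);W=tri([(w1,ww1),(c,w30)]);print(G,W,np.linalg.norm(G[0]-W[0]))
print(tri([(w1,gw1),(c,g30),(t,(246,236.3))]),tri([(w1,ww1),(c,w30),(t,(267.5,232))]))
d=G[0]-W[0];print(np.arctan2(-d[0],d[1]))
E
```

```text
[0.4314 0.2973 0.1729] [ 0.4957 -0.2274  2.2258 -0.3398  0.575  -1.032 ] [ 0.2251 -0.3404  0.6358]
[443.84 167.13] [400.47 175.46] [388.34 163.49] [317.83 165.25]
(array([0.495 , 0.3749, 0.0433]), [np.float64(0.6577830405279218), np.float64(0.6577830405279858)]) (array([0.5064, 0.312 , 0.0465]), [np.float64(0.7822424864784687), np.float64(0.782242486478358)]) 0.0639937742247911
(array([0.4957, 0.3756, 0.0424]), [np.float64(0.6342106101278668), np.float64(0.9219189314781147), np.float64(0.5649011592032833)]) (array([0.5078, 0.3127, 0.0449]), [np.float64(0.9804425101954031), np.float64(1.2064462456015637), np.float64(0.973362912825634)])
0.17930555291222455
```

```bash
python3 - <<'E'
from ky import *
Kw=np.array([.5071,.3125,.0435]); print(togo(Kw+.02*n,RK))
E
```

```text
[0.4321 0.298  0.1752] [ 0.496  -0.2309  2.2253 -0.3398  0.5739 -1.0303] [-0.2623 -0.0927  0.2021]
(array([0.0731, 0.0038, 0.6573]), array([-0.0018,  0.004 , -0.0004]))
```

```bash

python3 -m pendant '[[[0.025,0.001,0.15,-0.0018,0.004,0],[0.02,0.001,0.2,0,0,0],[0.015,0.001,0.18,0,0,0],[0.01,0,0.1,0,0,0],[0,0,0,0,0,0],[0,0,0,0,0,0]]]' 1; python3 - <<'E'
from ky import *
Kw=np.array([.5071,.3125,.0435]); print(togo(Kw+.02*n,RK)); print(togo(Kw,RK))
c=cam("wrist","w31.png")
E
```

```text
time_s: 27.88
eef_pos: [0.5078, 0.3127, 0.0758]
eef_rot: [0.309, -0.088, 0.946, 0.031]
wrist_force: [-0.7, -0.3, 0.2]
opening: 0.0
[0.5078 0.3127 0.0758] [ 0.4351  0.1386  2.1353 -0.5273  0.2869 -0.8574] [-0.7346 -0.3007  0.1664]
(array([ 0.0962, -0.0007,  0.0284]), array([ 0.0002,  0.0068, -0.0018]))
(array([ 0.0983, -0.0008,  0.1284]), array([ 0.0002,  0.0068, -0.0018]))
```

View pics/w31.png

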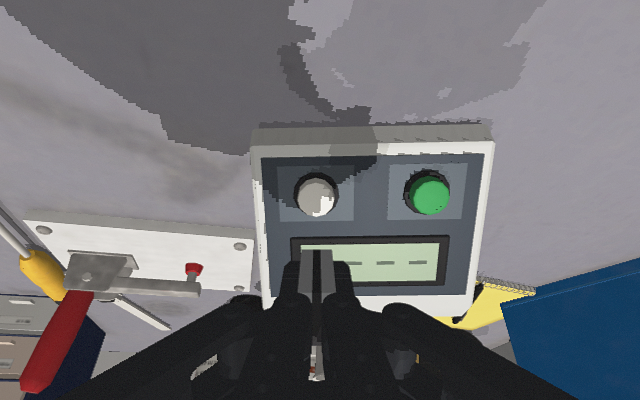

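```bash

python3 -m pendant '[[[0.04,0,0,0,0.007,-0.002],[0.035,0,0,0,0,0],[0.02,0,0,0,0,0],[0,0,0,0,0,0],[0,0,0,0,0,0]]]' 1; python3 - <<'E'
from ky import *
Kw=np.array([.5071,.3125,.0435]); print(togo(Kw+.02*n,RK)); print(togo(Kw,RK))
c=cam("wrist","w32.png"); print(proj(c,[Kw,p,p+.02*R[:,2]]))
E
```

```text
time_s: 28.55
eef_pos: [0.4931, 0.3109, 0.0692]
eef_rot: [0.302, -0.091, 0.948, 0.03]
wrist_force: [-1.1, 0.0, -0.2]
opening: 0.002
[0.4931 0.3109 0.0692] [ 0.4427  0.1288  2.1578 -0.5216  0.2887 -0.8612] [-1.0578  0.0224 -0.1979]
(array([ 0.0166, -0.0055,  0.0455]), array([0.0008, 0.0021, 0.0003]))
(array([ 0.0173, -0.0058,  0.1454]), array([0.0008, 0.0021, 0.0003]))
[[315.6818 220.9432]
 [317.8414 247.8304]
 [317.6965 232.452 ]]
```

View pics/w32.png

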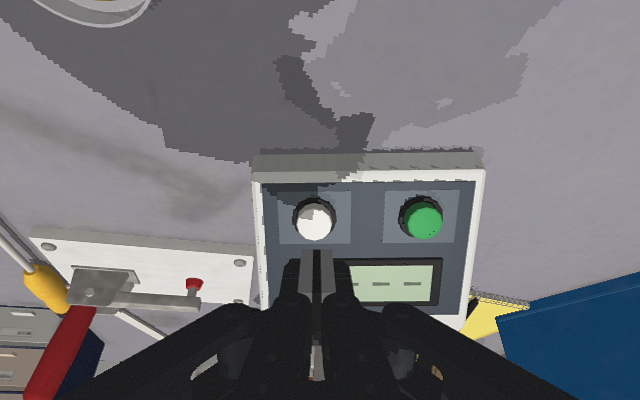

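```bash

python3 -m pendant '[[[0.01,-0.003,0.025,0.0008,0.002,0],[0.008,-0.003,0.025,0,0,0],[0,0,0.03,0,0,0],[0,0,0,0,0,0],[0,0,0,0,0,0]]]' 1; python3 - <<'E'
from ky import *
Kw=np.array([.5071,.3125,.0435]); print(togo(Kw,RK))
c=cam("wrist","w33.png"); print(proj(c,[Kw,p,p+.02*R[:,2]]))
cv2.imwrite("pics/w33a.png",cv2.resize(c["pixels"][180:300,240:470],None,fx=3.4,fy=3.4,interpolation=cv2.INTER_CUBIC))
E
```

```text
time_s: 29.22
eef_pos: [0.5001, 0.3107, 0.0523]
eef_rot: [0.299, -0.091, 0.95, 0.028]
wrist_force: [-0.7, -0.0, 0.2]
opening: 0.003
[0.5001 0.3107 0.0523] [ 0.436   0.1812  2.1419 -0.5674  0.2626 -0.8173] [-0.7452 -0.0043  0.1914]
(array([-0.0041,  0.002 ,  0.0568]), array([-0.0002, -0.0003,  0.0002]))
[[318.527  240.0609]
 [317.8637 247.7868]
 [317.7175 232.411 ]]
```

View pics/w33a.png

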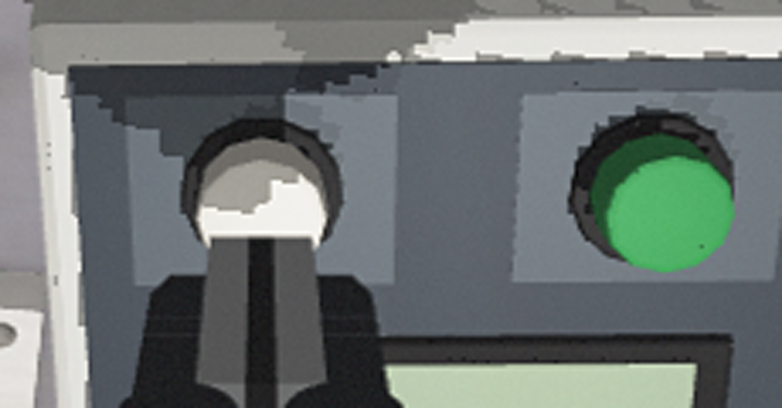

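```bash
cat > pk.py <<'E'
import sys
sys.argv=sys.argv
from kin import *
np.set_printoptions(precision=4,suppress=True)
yaw=.1907
f=-np.array([np.cos(yaw),np.sin(yaw),0]); n=np.cos(np.radians(35))*np.array([0,0,1])+np.sin(np.radians(35))*f
z=-n;y=np.array([-np.sin(yaw),np.cos(yaw),0]); x=np.cross(y,z); RK=np.c_[x,y,z]
K={'w':np.array([.5071,.3125,.0435]),'g':np.array([.4953,.3755,.0435])}[sys.argv[1]]
F=[]
for i in range(int(sys.argv[2])):
    c=imaging.camera("wrist"); o,p,R=obs(); F.append(o['wrist_force'])
F=np.array(F); d=(p-K)@RK
print("t",o['time_s'],"xy off mm",d[:2]*1000,"gap mm",-d[2]*1000,"axial",(F@n).round(2),"mean",(F@n).mean().round(2),"lat",F.mean(0)@RK[:,:2])
print(togo(K,RK))
if len(sys.argv)>3: cv2.imwrite("pics/"+sys.argv[3]+".png",cv2.resize(c["pixels"][180:300,240:470],None,fx=3.4,fy=3.4,interpolation=cv2.INTER_CUBIC))
E
python3 -m pendant '[[[-0.004,0.002,0.025,0,0,0],[0,0,0,0,0,0],[0,0,0,0,0,0]]]' 1; python3 pk.py w 4
```

```text
time_s: 29.65
eef_pos: [0.5039, 0.312, 0.0488]
eef_rot: [0.299, -0.091, 0.949, 0.028]
wrist_force: [-0.4, 0.2, 0.1]
opening: 0.0
t 29.85 xy off mm [-0.4463  0.1381] gap mm 6.329145260868767 axial [-0.07  0.54  0.61 -0.08] mean 0.25 lat [-0.5066 -0.0221]
(array([ 0.0022, -0.0007,  0.0316]), array([-0.0001, -0.0001,  0.0002]))
```

```bash
python3 -m pendant '[[[0.002,-0.001,0.014,0,0,0],[0,0,0,0,0,0]]]' 1; python3 pk.py w 3;python3 -m pendant '[[[0,0,0.007,0,0,0],[0,0,0,0,0,0]]]' 1; python3 pk.py w 3 w34
```

```text
time_s: 30.1
eef_pos: [0.5053, 0.3121, 0.0464]
eef_rot: [0.299, -0.091, 0.949, 0.028]
wrist_force: [-1.3, 0.2, -1.0]
opening: 0.0
t 30.25 xy off mm [-0.236   0.0203] gap mm 3.556291594535142 axial [ 0.52  0.08 -0.24] mean 0.12 lat [-0.1999  0.3025]
(array([ 0.0012, -0.0001,  0.0178]), array([-0.    ,  0.    ,  0.0002]))
time_s: 30.5
eef_pos: [0.5061, 0.3123, 0.0454]
eef_rot: [0.299, -0.091, 0.949, 0.029]
wrist_force: [0.1, -1.0, -0.4]
opening: -0.0
t 30.65 xy off mm [-0.3408  0.0453] gap mm 2.170142245313573 axial [-0.19 -0.3   0.43] mean -0.02 lat [-0.1834  0.2733]
(array([ 0.0017, -0.0002,  0.0109]), array([-0.    ,  0.0001,  0.0002]))
```

View pics/w34.png

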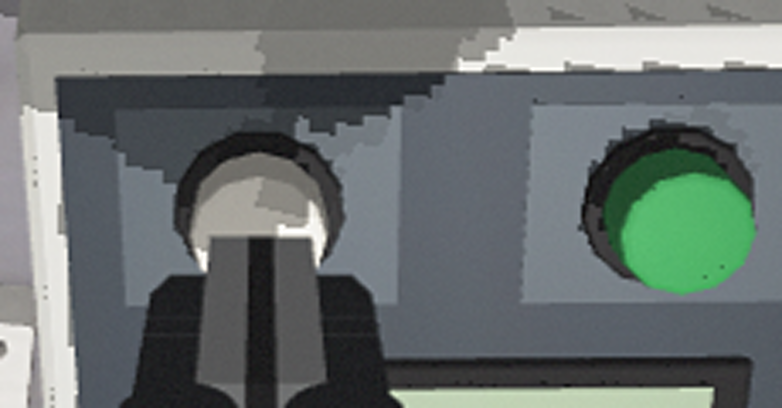

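```bash
for i in 1; do python3 -m pendant '[[[0.001,0,0.006,0,0,0],[0,0,0,0,0,0]]]' 1 | grep -v eef_r; python3 pk.py w 3; done; python3 -m pendant '[[[0,0,0.006,0,0,0],[0,0,0,0,0,0]]]' 1| grep -v eef_r; python3 pk.py w 3
```

```text
time_s: 30.9
eef_pos: [0.5067, 0.3125, 0.0443]
wrist_force: [0.3, 0.9, 0.4]
opening: 0.002
t 31.05 xy off mm [-0.1974  0.0992] gap mm 0.9769376298649199 axial [ 0.4  -0.18  0.05] mean 0.09 lat [-0.1737  0.0888]
(array([ 0.001 , -0.0005,  0.0049]), array([0.    , 0.0001, 0.0002]))
time_s: 31.3
eef_pos: [0.5074, 0.3126, 0.0434]
wrist_force: [-0.8, 0.5, 0.2]
opening: -0.001
t 31.45 xy off mm [-0.2935  0.0849] gap mm -0.2274394085572429 axial [-0.15  0.27 -0.47] mean -0.11 lat [ 0.02  -0.025]
(array([ 0.0015, -0.0004, -0.0011]), array([0.    , 0.0002, 0.0002]))
```

Not in contact yet; continue in about 1 mm steps.

```bash
python3 -m pendant '[[[0,0,0.005,0,0,0],[0,0,0,0,0,0]]]' 1 | grep -v eef_r; python3 pk.py w 3; python3 -m pendant '[[[0,0,0.005,0,0,0],[0,0,0,0,0,0]]]' 1| grep -v eef_r; python3 pk.py w 3 w35
```

```text
time_s: 31.7
eef_pos: [0.5081, 0.3128, 0.0427]
wrist_force: [-0.2, -0.2, 0.0]
opening: -0.002
t 31.85 xy off mm [-0.3584  0.1269] gap mm -1.2232312899974072 axial [ 0.21  0.01 -0.17] mean 0.02 lat [-0.3379  0.1917]
(array([ 0.0018, -0.0006, -0.0061]), array([0.    , 0.0002, 0.0002]))
time_s: 32.1
eef_pos: [0.5087, 0.313, 0.0419]
wrist_force: [-1.0, -0.9, 0.7]
opening: -0.001
t 32.25 xy off mm [-0.391   0.1334] gap mm -2.2394028603593754 axial [ 0.28 -0.34  0.96] mean 0.3 lat [-0.0977  0.0012]
(array([ 0.0019, -0.0007, -0.0112]), array([0.    , 0.0003, 0.0002]))
```

View pics/w35.png

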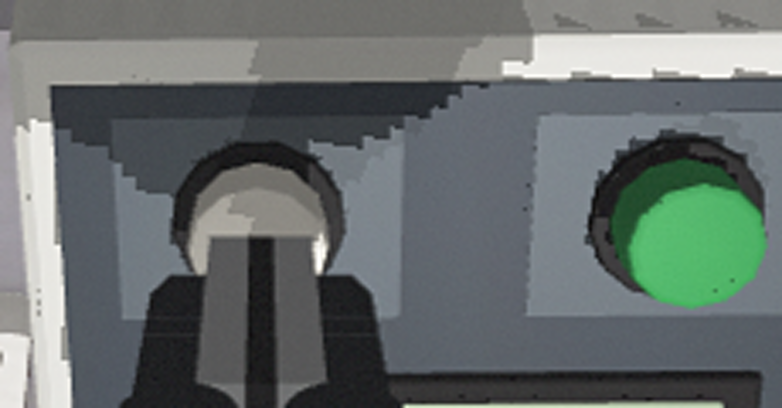

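```bash
python3 - <<'E'
from ky import *
for nm in("scene","top"):
    c=cam(nm); uv=proj(c,[p,p-.05*R[:,2],[.4953,.3755,.0435],[.5071,.3125,.0435]]); print(nm,uv.round(1).tolist())
    x,y=uv[0].astype(int); cv2.imwrite(f"pics/{nm}36.png",cv2.resize(c["pixels"][max(0,y-50):y+50,x-65:x+65],None,fx=6,fy=6,interpolation=cv2.INTER_CUBIC)); print(x-65,y-50)
E
```

```text
[0.5087 0.3129 0.0419] [ 0.4318  0.2216  2.1249 -0.6147  0.2398 -0.7716] [-0.2964  0.3053  1.0037]
scene [[283.9, 294.0], [291.9, 291.8], [265.2, 312.9], [284.4, 294.0]]
218 244
top [[267.8, 232.0], [267.3, 241.5], [246.1, 236.5], [267.9, 232.5]]
202 181
```

View pics/scene36.png

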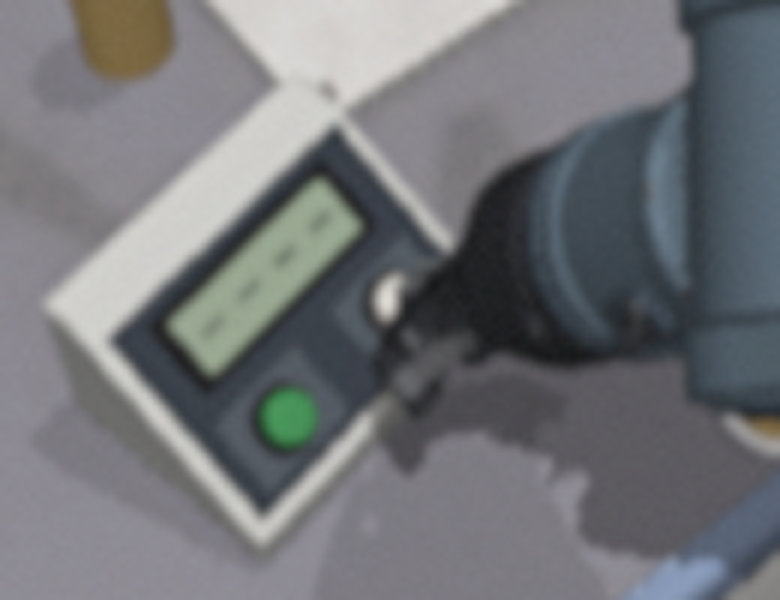

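View pics/top36.png

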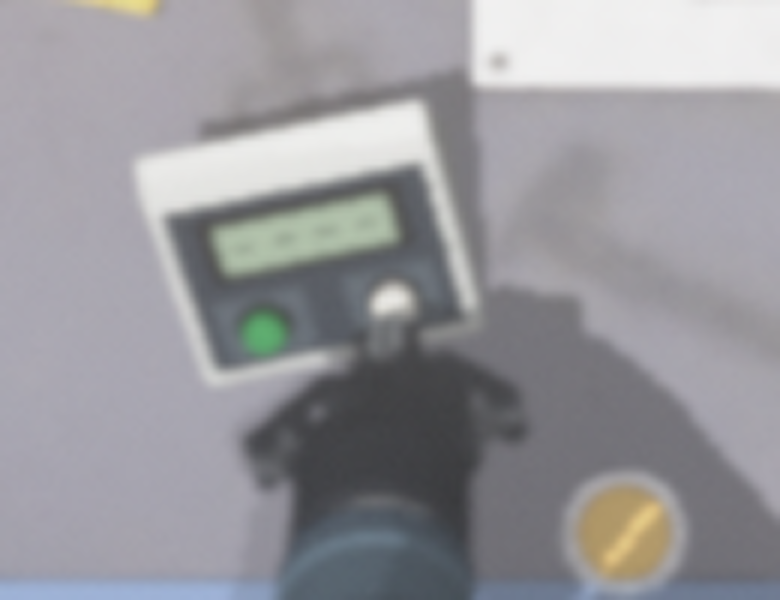

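```bash
python3 - <<'E'
from ky import *
for nm,(ox,oy) in(("scene",(218,244)),("top",(202,181))):
    c=cam(nm); im=c["pixels"]
    P=np.array([p,p+.01*R[:,0],p-.01*R[:,0],p+.01*R[:,1],p-.01*R[:,1],p-.02*R[:,2],p+.0*R[:,2]])
    uv=(proj(c,P)-[ox,oy]+.5)*6; print(nm,uv.round(0).tolist())
    b=cv2.resize(im[oy:oy+100,ox:ox+130],None,fx=6,fy=6,interpolation=cv2.INTER_CUBIC)
    uv=uv.astype(int)
    cv2.circle(b,tuple(uv[0]),3,(0,0,255),-1)
    for i,col in((1,(0,255,255)),(3,(255,0,255)),(5,(255,0,0))): cv2.line(b,tuple(uv[0]),tuple(uv[i]),col,1)
    cv2.imwrite(f"pics/{nm}37.png",b[150:450,200:600])
E
```

```text
[0.5087 0.313  0.0419] [ 0.4318  0.2215  2.1249 -0.6147  0.2398 -0.7716] [-0.0582  0.2522  0.429 ]
scene [[399.0, 303.0], [414.0, 322.0], [383.0, 284.0], [381.0, 320.0], [416.0, 286.0], [417.0, 298.0], [399.0, 303.0]]
top [[398.0, 309.0], [403.0, 326.0], [393.0, 292.0], [378.0, 313.0], [418.0, 305.0], [397.0, 331.0], [398.0, 309.0]]
```

View pics/scene37.png

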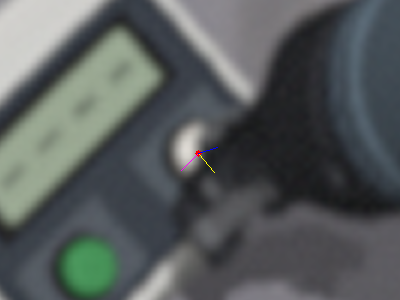

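View pics/top37.png

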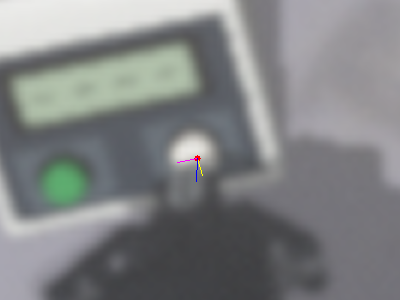

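```bash
python3 -m pendant '[[[0.002,0,0.005,0,0,0],[0,0,0,0,0,0]]]' 1 | grep -v eef_r; python3 pk.py w 3; python3 -m pendant '[[[0.001,0,0.004,0,0,0],[0,0,0,0,0,0]]]' 1| grep -v eef_r; python3 pk.py w 3 w38
```

```text
time_s: 32.7
eef_pos: [0.5089, 0.313, 0.0408]
wrist_force: [0.5, -0.8, -0.4]
opening: 0.001
t 32.85 xy off mm [-0.0962  0.1746] gap mm -3.205946842390276 axial [-0.39  0.53  0.24] mean 0.13 lat [0.1195 0.2516]
(array([ 0.0005, -0.0009, -0.016 ]), array([0.0001, 0.0003, 0.0001]))
time_s: 33.1
eef_pos: [0.5093, 0.3131, 0.0401]
wrist_force: [-0.2, 0.8, 0.3]
opening: -0.002
t 33.25 xy off mm [0.0667 0.2031] gap mm -4.005121951834557 axial [ 0.58 -0.61 -0.41] mean -0.14 lat [ 0.0613 -0.286 ]
(array([-0.0004, -0.001 , -0.02  ]), array([0.0001, 0.0004, 0.0001]))
```

View pics/w38.png

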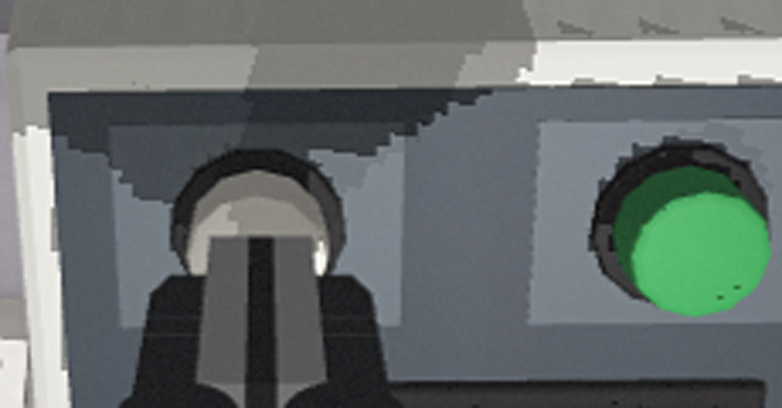

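```bash

python3 - <<'E'
from ky import *
c=cam("wrist");im=c["pixels"]
R1=np.array([[-1,.002,.005],[.002,1,-.001],[-.005,-.001,-1]]);p1=np.array([.46062,.19179,.37936]); w1=camat(c,p,R,p1,R1)
H,S,V=cv2.split(cv2.cvtColor(im,cv2.COLOR_BGR2HSV)); m=((H>50)&(H<85)&(S>110))
bright=m&(V>130); print([x for x in blobs(m,100)],[x for x in blobs(bright,100)])
cs,_=cv2.findContours(bright.astype(np.uint8),cv2.RETR_EXTERNAL,cv2.CHAIN_APPROX_NONE);k=max(cs,key=cv2.contourArea);e=cv2.fitEllipse(k);print(e)
g=e[0]
t=cam("top");s=cam("scene")
print(tri([(w1,(443.84,167.13)),(c,g)]),tri([(c,g),(t,(246,236.3))]),tri([(c,g),(s,(265.8,313.7))]),tri([(c,g),(s,(265.8,313.7)),(t,(246,236.3)),(w1,(443.84,167.13))]))
# size-based depth: 21mm dia
f=200/np.tan(np.radians(c["vfov"])/2); print("depth from size",f*.021/max(e[1]), "cam depth of est",(np.array(c["R"])@[.4953,.3755,.0435]+c["t"])[2])
E
```

```text
[0.5093 0.3131 0.0402] [ 0.4315  0.2268  2.1237 -0.6247  0.236  -0.7615] [-0.1509 -0.2888 -0.6411]
[(np.int32(1537), array([442.9, 250.5]), array([420, 229,  47,  44], dtype=int32))] [(np.int32(1126), array([445.73, 254.33]), array([426, 237,  41,  36], dtype=int32))]
((445.7752380371094, 254.3728790283203), (34.02806854248047, 40.31110382080078), 67.7228775024414)
(array([0.4945, 0.3749, 0.0455]), [np.float64(0.11434888584638514), np.float64(0.11434888584640569)]) (array([0.4958, 0.3757, 0.0447]), [np.float64(0.16518962430751863), np.float64(0.16518962430742476)]) (array([0.4929, 0.3752, 0.0454]), [np.float64(1.1283485300474367), np.float64(1.1283485300472815)]) (array([0.4947, 0.3755, 0.0442]), [np.float64(0.9854999526687238), np.float64(1.961023050193758), np.float64(1.1658761180929929), np.float64(0.22532622871721872)])
depth from size 0.18318249909234718 cam depth of est 0.17681180479620012
```

```bash
python3 -m pendant '[[[0,-0.001,0.015,0,0,0],[0,0,0,0,0,0]]]' 1 | grep -v eef_r; python3 pk.py w 2; python3 -m pendant '[[[0,0,0.015,0,0,0],[0,0,0,0,0,0]]]' 1| grep -v eef_r; python3 pk.py w 2 w39
```

```text
time_s: 33.65
eef_pos: [0.5112, 0.3133, 0.0376]
wrist_force: [0.8, -0.6, 1.0]
opening: 0.002
t 33.75 xy off mm [-0.1051  0.0498] gap mm -7.063994132445108 axial [ 0.03 -0.08] mean -0.03 lat [-0.1014 -0.6993]
(array([ 0.0005, -0.0002, -0.0353]), array([0.0001, 0.0004, 0.0001]))
time_s: 34.0
eef_pos: [0.513, 0.3137, 0.0352]
wrist_force: [-0.3, 1.1, 0.3]
opening: -0.004
t 34.1 xy off mm [-0.2192  0.0836] gap mm -10.147527417222136 axial [ 0.06 -0.38] mean -0.16 lat [-0.1402 -0.1349]
(array([ 0.001 , -0.0004, -0.0507]), array([0.0001, 0.0005, 0.0001]))
```

View pics/w39.png

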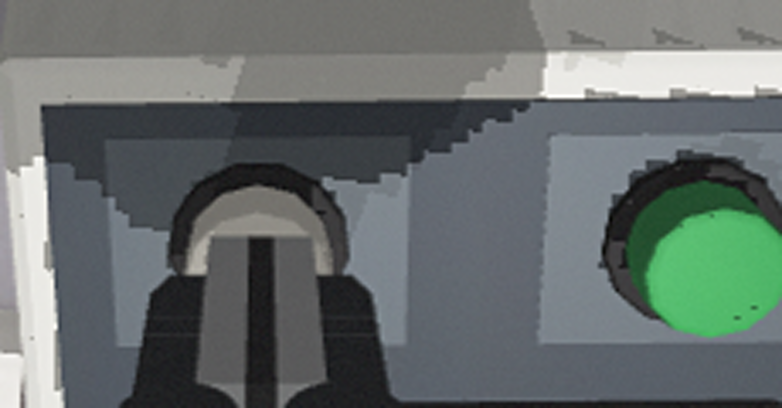

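```bash
python3 -m pendant '[[[0.001,0,0.0125,0,0,0],[0,0,0,0,0,0]]]' 1 | grep -v eef_r; python3 pk.py w 2; python3 -m pendant '[[[0,0,0.0125,0,0,0],[0,0,0,0,0,0]]]' 1| grep -v eef_r; python3 pk.py w 2 w40
```

```text
time_s: 34.35
eef_pos: [0.5143, 0.314, 0.0331]
wrist_force: [0.4, -0.5, 0.6]
opening: 0.001
t 34.45 xy off mm [-0.1041  0.1683] gap mm -12.662668327438839 axial [ 0.96 -0.14] mean 0.41 lat [ 0.191  -0.4529]
(array([ 0.0004, -0.0008, -0.0633]), array([0.0002, 0.0006, 0.0001]))
time_s: 34.7
eef_pos: [0.5158, 0.3144, 0.0311]
wrist_force: [0.6, -0.4, -0.4]
opening: 0.0
t 34.8 xy off mm [-0.2405  0.2078] gap mm -15.210074027867448 axial [1.41 0.49] mean 0.95 lat [-0.0046  0.0894]
(array([ 0.001 , -0.001 , -0.0761]), array([0.0002, 0.0006, 0.0001]))
```

View pics/w40.png

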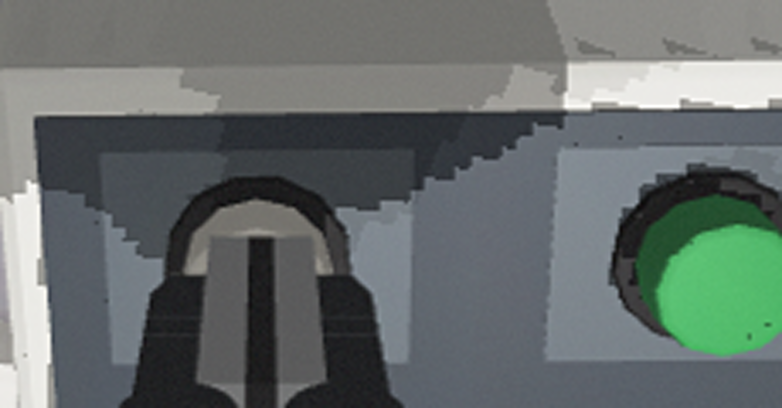

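```bash
python3 -m pendant '[[[0.001,-0.001,0.004,0,0,0],[0,0,0,0,0,0]]]' 1 | grep wrist; python3 pk.py w 4 w41; python3 -m pendant '[[[0,0,0.004,0,0,0],[0,0,0,0,0,0]]]' 1| grep wrist; python3 pk.py w 4 w42
```

```text
wrist_force: [-0.3, 0.2, 0.3]
t 35.25 xy off mm [-0.1411  0.0483] gap mm -15.97476454126008 axial [-0.28  0.47 -0.15  0.57] mean 0.15 lat [-0.079  0.095]
(array([ 0.0005, -0.0002, -0.0799]), array([0.0002, 0.0007, 0.0001]))
wrist_force: [-0.4, -0.0, 0.0]
t 35.7 xy off mm [-0.1957  0.0633] gap mm -16.7561507975518 axial [-0.3   0.36  0.44  0.61] mean 0.28 lat [-0.1198  0.0777]
(array([ 0.0008, -0.0003, -0.0838]), array([0.0002, 0.0007, 0.0001]))
```

View pics/w42.png

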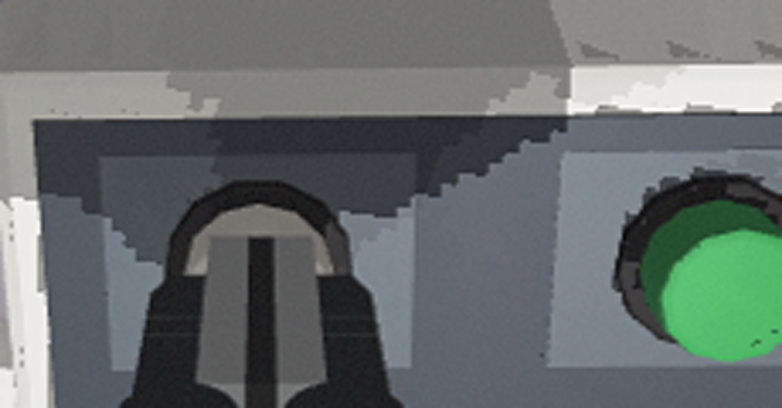

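```bash
python3 -m pendant '[[[0.001,0,0.005,0,0,0],[0,0,0,0,0,0]]]' 1 | grep wrist; python3 pk.py w 3; python3 -m pendant '[[[0,0,0.005,0,0,0],[0,0,0,0,0,0]]]' 1| grep wrist; python3 pk.py w 3 w43
```

```text
wrist_force: [-0.9, 0.1, 0.3]
t 36.1 xy off mm [-0.211   0.1066] gap mm -17.71218103911498 axial [-0.1   1.51  0.14] mean 0.52 lat [ 0.0957 -0.4837]
(array([ 0.0008, -0.0005, -0.0886]), array([0.0003, 0.0009, 0.0001]))
wrist_force: [-1.9, -0.9, 2.5]
t 36.5 xy off mm [-0.18    0.1438] gap mm -18.65296577247261 axial [2.04 2.21 1.89] mean 2.05 lat [-0.275  -0.2228]
(array([ 0.0006, -0.0006, -0.0933]), array([0.0003, 0.0009, 0.0001]))
```

View pics/w43.png

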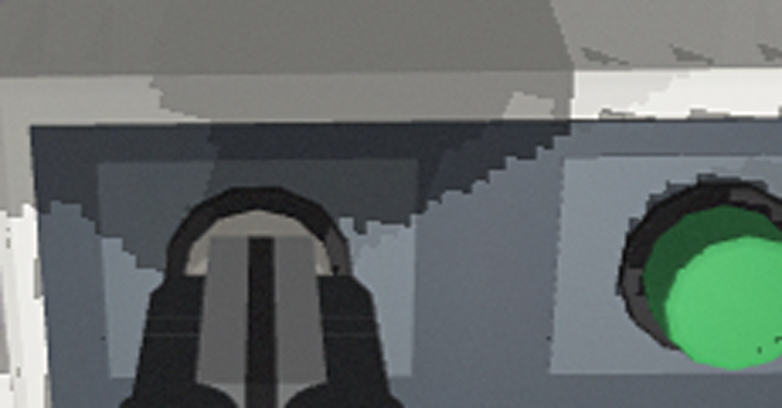

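```bash
python3 -m pendant '[[[0.001,0,0.005,0,0,0],[0,0,0,0,0,0]]]' 1 | grep wrist; python3 pk.py w 2; python3 -m pendant '[[[0,0,0.006,0,0,0],[0,0,0,0,0,0]]]' 1| grep wrist; python3 pk.py w 2 w44
```

```text
wrist_force: [-1.9, -0.9, 2.5]
t 36.85 xy off mm [-0.1931  0.1782] gap mm -19.64029427399414 axial [2.78 2.28] mean 2.53 lat [-0.1853 -0.7305]
(array([ 0.0007, -0.0008, -0.0982]), array([0.0003, 0.001 , 0.0001]))
wrist_force: [-0.4, -0.8, 0.8]
t 37.2 xy off mm [-0.1877  0.1694] gap mm -20.901245322659115 axial [2.44 2.03] mean 2.24 lat [0.1724 0.3173]
(array([ 0.0006, -0.0007, -0.1045]), array([0.0003, 0.001 , 0.0001]))
```

```bash
python3 -m pendant '[[[0,0,0.006,0,0,0],[0,0,0,0,0,0]]]' 1| grep wrist; python3 pk.py w 4 w45
```

```text
wrist_force: [-0.6, 0.4, 1.6]
t 37.65 xy off mm [-0.17    0.1873] gap mm -22.132826383975484 axial [2.89 1.51 2.7  1.43] mean 2.13 lat [-0.0793 -0.3128]
(array([ 0.0005, -0.0008, -0.1107]), array([0.0003, 0.001 , 0.0001]))
```

View pics/w45.png

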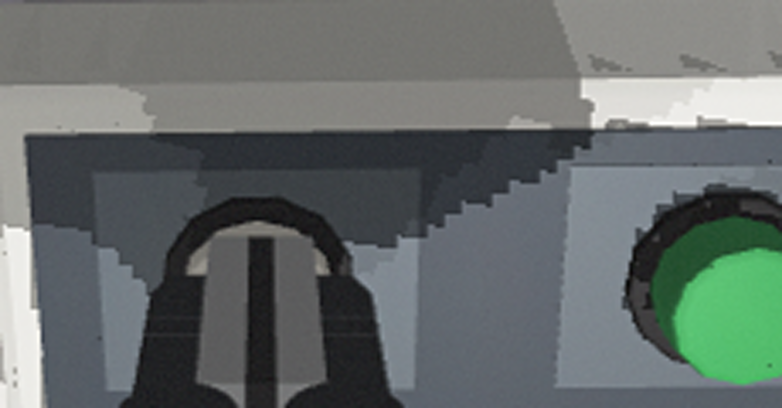

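```bash
python3 -m pendant '[[[0,0,-0.03,0,0,0],[0,0,-0.06,0,0,0],[0,0,0,0,0,0]]]' 1| grep wrist; python3 pk.py w 2; python3 - <<'E'
from ky import *
c=cam("wrist","w46.png")
Kg=np.array([.4953,.3755,.0435]); 
for d in (-.008,-.016): print(togo(Kg-n*(-d)*1.0,RK)) 
c=cam("scene"); cv2.imwrite("pics/s46.png",cv2.resize(c["pixels"][250:340,220:320],None,fx=6,fy=6,interpolation=cv2.INTER_CUBIC))
E
```

```text
wrist_force: [1.2, 0.3, -0.3]
t 38.125 xy off mm [ 0.4568 -0.064 ] gap mm -3.8435347765071897 axial [0.64 0.52] mean 0.58 lat [-0.467   0.3052]
(array([-0.0023,  0.0003, -0.0192]), array([0.0002, 0.0006, 0.0001]))
[0.5089 0.3128 0.0401] [ 0.431   0.2261  2.1255 -0.6277  0.2342 -0.7587] [0.3825 0.4433 0.9536]
(array([-0.0044,  0.321 ,  0.0212]), array([0.0001, 0.0005, 0.0001]))
(array([-0.0044,  0.321 ,  0.0612]), array([0.0001, 0.0005, 0.0001]))
```

View pics/w46.png

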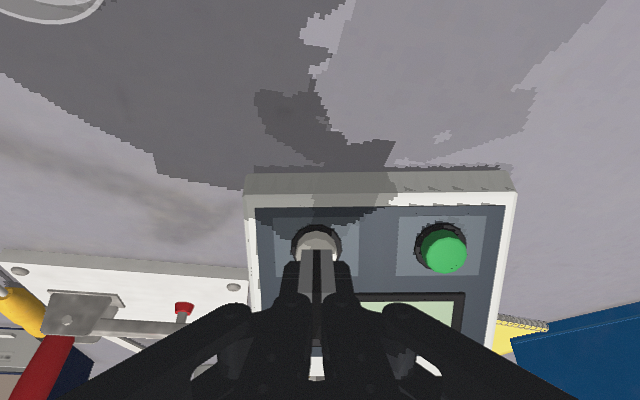

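View pics/s46.png

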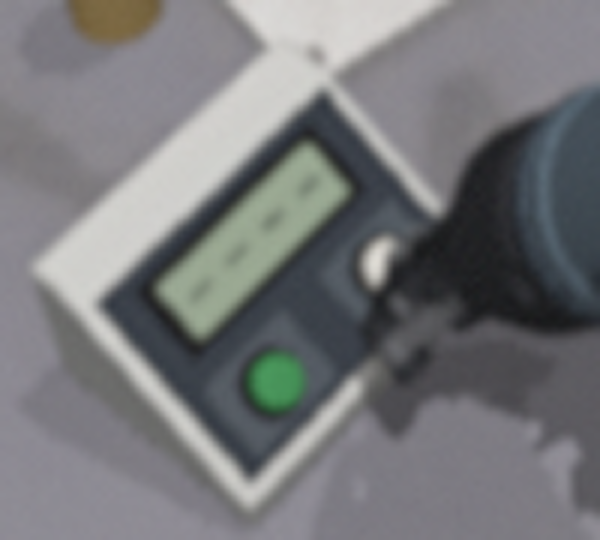

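```bash
python3 -m pendant '[[[-0.002,0.08,0,0,0,0],[0,0.12,0,0,0,0],[0,0.1,0,0,0,0],[0,0,0,0,0,0],[0,0,0,0,0,0]]]' 1| grep wrist; python3 pk.py g 2 w47; python3 - <<'E'
from ky import *
c=cam("wrist","w47f.png")
E
```

```text
wrist_force: [0.3, 0.2, -0.4]
t 38.95 xy off mm [ 1.7337 -4.3474] gap mm -5.478727728010072 axial [-0.35 -0.47] mean -0.41 lat [0.0934 0.0236]
(array([-0.0086,  0.0217, -0.0274]), array([-0.0006, -0.0003, -0.0003]))
[0.4978 0.3716 0.038 ] [ 0.5675  0.2914  2.0413 -0.7546  0.3154 -0.5267] [ 0.5351 -0.0651 -0.2183]
```

View pics/w47f.png

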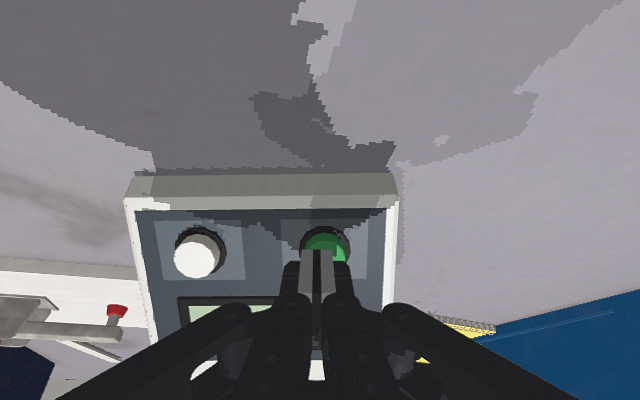

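```bash
python3 -m pendant '[[[-0.008,0.021,0.01,-0.0006,0,0],[0,0,0.02,0,0,0],[0,0,0,0,0,0]]]' 1| grep wrist; python3 pk.py g 2 w48
```

```text
wrist_force: [0.6, 0.2, 0.5]
t 39.475 xy off mm [-0.5565 -0.8685] gap mm -11.749996796474464 axial [ 1.21 -0.21] mean 0.5 lat [ 0.6832 -0.0671]
(array([ 0.0028,  0.0043, -0.0588]), array([-0.0002, -0.0002, -0.0007]))
```

View pics/w48.png

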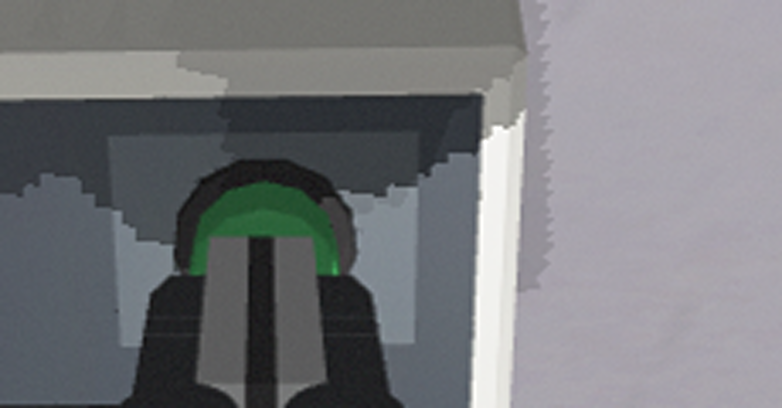

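Centred on the green cap, about 6 mm above it. Continue down.

```bash
python3 -m pendant '[[[0.003,0.004,0.02,0,0,0],[0,0,0,0,0,0]]]' 1| grep wrist; python3 pk.py g 3; python3 -m pendant '[[[0.001,0,0.006,0,0,0],[0,0,0,0,0,0]]]' 1| grep wrist; python3 pk.py g 3 w49
```

```text
wrist_force: [-0.5, 0.3, 0.3]
t 39.875 xy off mm [-0.1047  0.0384] gap mm -15.752917092727865 axial [0.12 0.08 0.18] mean 0.13 lat [0.2042 0.3802]
(array([ 0.0005, -0.0002, -0.0788]), array([-0.0001, -0.0001, -0.0008]))
wrist_force: [-0.6, -0.4, 0.2]
t 40.275 xy off mm [-0.1655  0.1411] gap mm -16.81899696699364 axial [1.94 0.28 0.47] mean 0.9 lat [-0.2706 -0.254 ]
(array([ 0.0008, -0.0007, -0.0841]), array([-0.0001,  0.0001, -0.0008]))
```

View pics/w49.png

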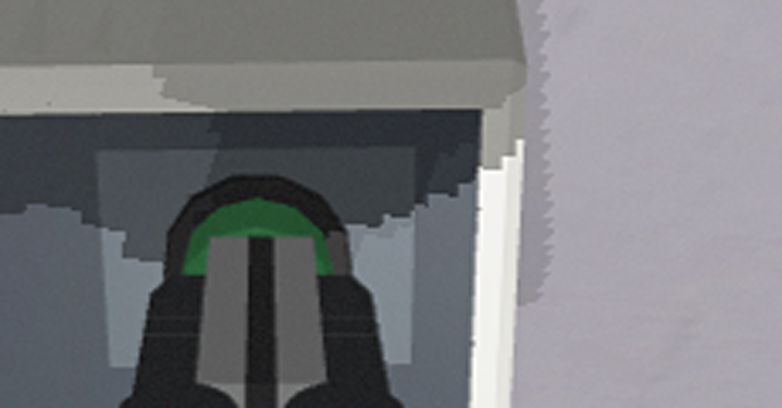

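```bash
python3 -m pendant '[[[0.001,-0.001,0.005,0,0,0],[0,0,0,0,0,0]]]' 1| grep wrist; python3 pk.py g 4; python3 -m pendant '[[[0.001,0,0.005,0,0,0],[0,0,0,0,0,0]]]' 1| grep wrist; python3 pk.py g 4 w50
```

```text
wrist_force: [-1.2, -0.5, 1.2]
t 40.725 xy off mm [-0.2121  0.156 ] gap mm -17.686419034515506 axial [2.77 1.71 2.59 2.85] mean 2.48 lat [0.2391 0.2662]
(array([ 0.001 , -0.0008, -0.0884]), array([ 0.0001,  0.0002, -0.0008]))
wrist_force: [-2.1, 0.9, 1.4]
t 41.175 xy off mm [-0.1626  0.2147] gap mm -18.659186917797 axial [2.8  2.77 2.62 2.19] mean 2.6 lat [0.1445 0.103 ]
(array([ 0.0007, -0.001 , -0.0933]), array([ 0.0001,  0.0003, -0.0007]))
```

```bash
python3 -m pendant '[[[0.001,-0.001,0.006,0,0,0],[0,0,0,0,0,0]]]' 1| grep wrist; python3 pk.py g 2; python3 -m pendant '[[[0,0,0.005,0,0,0],[0,0,0,0,0,0]]]' 1| grep wrist; python3 pk.py g 4 w51
```

```text
wrist_force: [-0.5, -0.4, 1.1]
t 41.525 xy off mm [-0.1351  0.1828] gap mm -19.88717763896537 axial [2.19 1.71] mean 1.95 lat [-0.8712  0.7023]
(array([ 0.0005, -0.0008, -0.0994]), array([ 0.0002,  0.0004, -0.0008]))
wrist_force: [-0.1, 0.4, 2.3]
t 41.975 xy off mm [-0.1421  0.1883] gap mm -20.908335223479426 axial [1.47 0.9  1.44 2.24] mean 1.51 lat [-0.2661  0.2183]
(array([ 0.0006, -0.0009, -0.1045]), array([ 0.0002,  0.0004, -0.0008]))
```

View pics/w51.png

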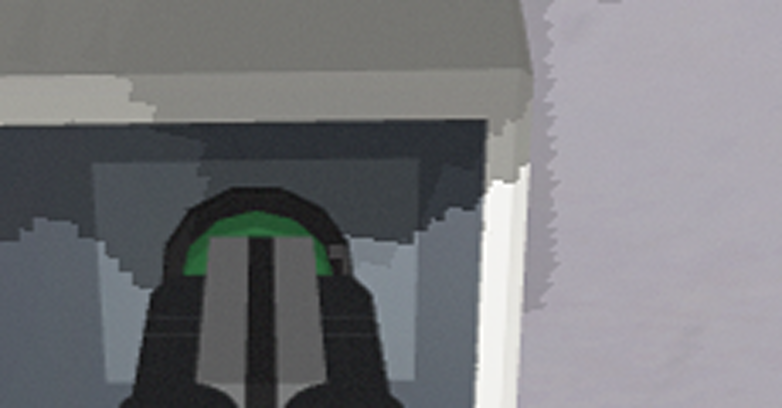

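```bash
python3 -m pendant '[[[0,0,-0.03,0,0,0],[0,0,-0.1,0,0,0],[0,0,-0.25,0,0,0],[0,0,-0.25,0,0,0],[0,0,0,0,0,0]]]' 1| grep -v rot; python3 - <<'E'
from ky import *
c=cam("wrist","w52.png")
c=cam("scene"); cv2.imwrite("pics/s52.png",cv2.resize(c["pixels"][100:350,200:480],None,fx=2.8,fy=2.3,interpolation=cv2.INTER_CUBIC))
E
```

```text
time_s: 42.6
eef_pos: [0.433, 0.3629, 0.1318]
wrist_force: [0.8, 0.6, -0.5]
opening: -0.002
[0.433  0.3629 0.1318] [ 0.6372 -0.012   2.1319 -0.5205  0.5194 -0.732 ] [ 0.7773  0.5904 -0.4898]
```

View pics/w52.png

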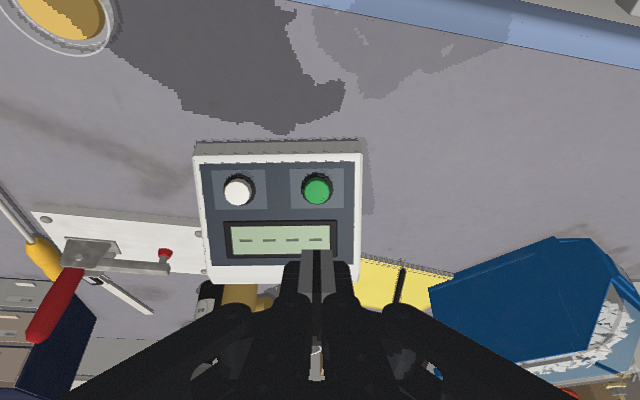

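View pics/s52.png

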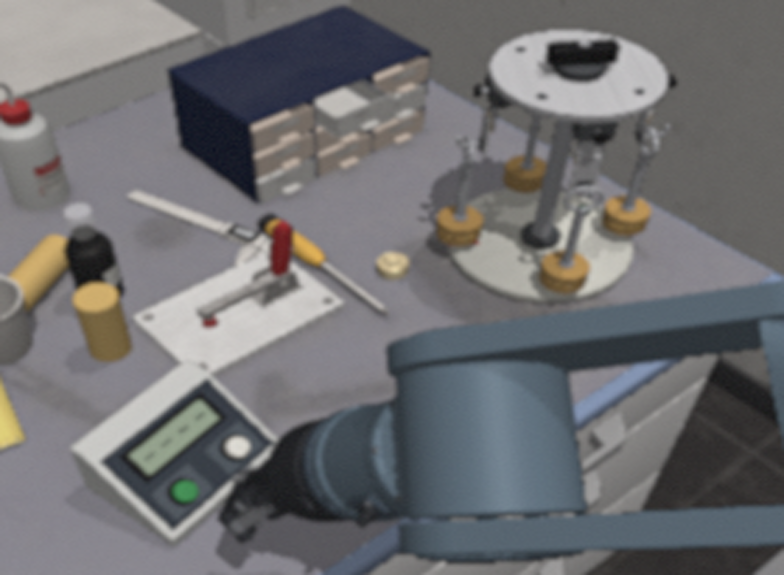

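```bash
python3 - <<'E'
from ky import *
print(togo([.52,-.05,.45],down(180)))
E
```

```text
[0.433  0.3618 0.1285] [ 0.6357 -0.0057  2.132  -0.5222  0.5179 -0.7306] [-0.5729 -0.8395 -0.249 ]
(array([-0.9491, -2.105 , -1.2961]), array([0.0178, 0.1919, 0.0579]))
```

```bash
python3 -m pendant '[[[0,0,-0.25,0,0,0],[0,0,-0.25,0,0,0],[0,0,-0.28,0,0,0],[-0.05,-0.25,-0.1,0.0045,0.048,0.0145],[-0.1,-0.25,-0.1,0.0045,0.048,0.0145],[-0.15,-0.25,0,0.0045,0.048,0.0145],[-0.15,-0.25,0,0.0045,0.048,0.0145],[-0.15,-0.25,0,0,0,0],[-0.15,-0.25,0,0,0,0],[-0.1,-0.28,0,0,0,0],[0,0,0,0,0,0]]]' 1| grep -v rot; python3 - <<'E'
from ky import *
c=cam("wrist","w53.png");print(togo([.52,-.05,.45],down(180)))
E
```

```text
time_s: 44.08
eef_pos: [0.5169, -0.0139, 0.3001]
wrist_force: [0.2, 0.6, -0.2]
opening: -0.003
[ 0.5169 -0.0139  0.3001] [-0.2408  0.0276  1.5961 -0.0238  1.5652 -1.8158] [ 0.1684  0.618  -0.2492]
(array([ 0.0214, -0.198 , -0.748 ]), array([-0.0034, -0.0166,  0.0021]))
```

View pics/w53.png

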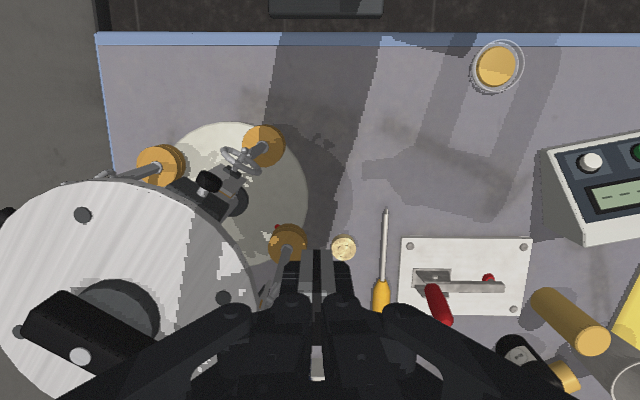

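```bash
python3 -m pendant '[[[0,0,-0.25,0,-0.016,0],[0,0,-0.25,0,0,0],[0,-0.05,-0.25,0,0,0],[0,0,0,0,0,0],[0,0,0,0,0,0]]]' 0.5| grep -v rot; python3 - <<'E'
from ky import *
c=cam("wrist","w54.png");im=c["pixels"];H,S,V=cv2.split(cv2.cvtColor(im,cv2.COLOR_BGR2HSV))
for a,ce,b in blobs((V<45)[0:300,0:420],20): print(a,ce,b,onz(c,ce,.265)[0])
for a,ce,b in blobs((((H<10)|(H>170))&(S>100)&(V>50))[0:300,0:420],3): print("red",a,ce,b,onz(c,ce,.019)[0])
u=proj(c,[[.564,-.1295,.287],[.6109,-.0603,.019],[.6143,-.0561,.187]]);print(u)
E
```

```text
time_s: 44.75
eef_pos: [0.5178, -0.0156, 0.4469]
wrist_force: [-0.2, 0.4, -1.2]
opening: 0.504
[ 0.5178 -0.0156  0.4469] [-0.2532 -0.0257  1.3654 -0.0098  1.8135 -1.8368] [-0.2137  0.3586 -1.1515]
1738 [130.91  83.68] [116   0  31 174] [ 0.4353 -0.1927  0.265 ]
305 [324.51  11.46] [273   8 103   6] [ 0.3726 -0.012   0.265 ]
124 [254.77 142.85] [247 137  16  13] [ 0.4893 -0.0785  0.265 ]
103 [254.8 155.7] [243 147  21  21] [ 0.5021 -0.079   0.265 ]
1721 [194.41 230.04] [158 205  72  54] [ 0.5823 -0.1464  0.265 ]
598 [261.1  280.11] [249 252  20  48] [ 0.641  -0.0776  0.265 ]
87 [282.15 259.54] [277 253  11  14] [ 0.6155 -0.0538  0.265 ]
606 [371.36 280.32] [364 252  20  48] [0.6396 0.0445 0.265 ]
122 [237.84 269.08] [230 263  16  12] [ 0.6278 -0.1027  0.265 ]
119 [394.5  269.21] [387 263  16  12] [0.6255 0.069  0.265 ]
206 [159.56 287.42] [154 274  17  26] [ 0.6519 -0.1917  0.265 ]
333 [229.47 288.76] [215 276  26  24] [ 0.6524 -0.1134  0.265 ]
57 [398.65 277.89] [392 276  14   5] [0.6361 0.0744 0.265 ]
261 [403.93 291.44] [393 282  26  18] [0.653  0.0817 0.265 ]
red 9 [285.78 188.11] [285 187   3   4] [ 0.6018 -0.0716  0.019 ]
red 343 [407.51 246.27] [399 232  18  29] [0.7094 0.15   0.019 ]
[[202.2749 221.3414]
 [292.3098 193.2021]
 [286.338  231.3109]]
```

View pics/w54.png

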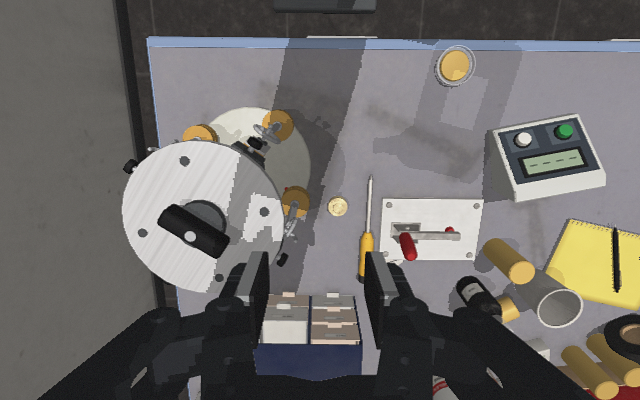

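```bash
python3 -m pendant '[[[0,0,0,0,0,0],[0,0,0,0,0,0]]]' | grep time; python3 -c "
from bench import ctrl
print(ctrl.hand_in())"
```

```text
time_s: 45.05
the job is handed in; nothing more can be done
None
```

The creep test is set up and handed in at about 45 s. No verdict came back.

- **Rotor:** I gripped the bar and turned it clockwise about 39°. The empty hook now stands at about 56.0° in the robot's frame, and the red mark measures 56.1–56.4°. A look after the timer work showed the rotor had not moved; one reading from a small visible part of the mark gave 57.3°.
- **Weight:** I gripped it at 45° on the stem and brought the ring in over the hook's tip. I then lowered it until the load came off the wrist, with the eye about 12 mm below the bar, as specified. I opened the fingers and backed out. The later pictures show it hanging on the hook, with the dish, slug and spare weight where they were.
- **Keys:** I pressed white first, then green, in roughly 1 mm steps along their axes.
  - **Force:** it rose to about 2.5 N, past the peak. It then fell clearly on green, to about 1.5 N, but only slightly on white, to about 2.1 N, with readings noisy to about ±0.5 N.
  - **Travel:** estimated at 4–4.5 mm on both, past the click and short of the stop.
  - **Release:** both caps showed as back up afterwards.

**What disagreed or could not be checked:**
- The shut fingertips touched the keys about 18 mm later than the tool centre point (TCP) position implied, so I went by force and pictures.
- The timer's display never changed, so the clicks rest on force and travel alone.

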